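# Set the stop of the load-test stand to the setting block

### The arm

A 6-joint arm with a two-finger parallel gripper is mounted at the origin on the work surface. World frame = base frame: x ahead of the robot, y to its left, z up, the work surface at z = 0. Lengths are in m, angles in rad, forces in N, time in s.
With the tool pointing down it reaches from about 0.375 to 0.9 m from the base axis. Payload 3.1 kg.
Tool frame: the origin (TCP) lies midway between the tips of the shut fingers; the grasp point (between the pads) lies 19 mm behind it (manip.hold_point_z is the distance from the TCP to the grasp point, in m); x points along the fingers, y is the direction in which the jaws open and shut, and the axes are right-handed (so a half turn about x gives the same grasp; the last joint's range is limited). The gripper opens to 85 mm and grips with 20 to 120 N. Pads are 22 mm wide; open, the fingers measure 114 mm over their backs; the gripper's body (76 mm by 85 mm) begins 54 mm behind the grasp point. The pads swing forward as they close: fully open they stand 13 mm farther back than shut.
Start: joints at [-1.45, 0.527, 1.433, -0, 1.181, -0.178], TCP at [0.185, -0.597, 0.201] pointing down, gripper open.
Joint ranges: [-3.08, 3.08], [-0.75, 2.2], [0.22, 2.44], [-1.43, 4.57], [0, 2.65], [-2.85, 2.85]. Speed limits (rad/s): [2.79, 2.79, 3.14, 3.14, 3.14, 3.14].

### API

Orientations are given as a unit quaternion [x, y, z, w].
In Python, from station import manip, snapshot gives the robot as it stands.
- The arm moves only by the shell command python3 -m crank 'ROWS' [FORCE]. ROWS is JSON, a list of rows, each a list of 5 numbers: the finger opening in m, from 0 to 0.0854, then the shift along the tool's x, y, z in m, then the turn about the tool's x in rad. In form: [[grip, tx, ty, tz, yaw], ...]. A call has 1 to 5 rows; each row shifts and turns the commanded pose from where the row before left it, along the tool's axes as they then stand; what a row does not reach is not made up. A row lasts 1/10 s, in which the tool goes at most 50 mm and 8.59 degrees, less where a joint would pass 70% of its speed; a pose out of reach is approached as far as the arm can. A call is refused whole if a number of a shift passes 0.05 or a number of a turn 0.15, either way. A call with a gripper value outside its range is refused whole. The fingers move at their own pace and stop on an object; FORCE is the grip in N (left out, the last holds). Time passes only in rows, so rows that do not move let the fingers close. It gives the time, the measured TCP pose, the force and the opening at its end, in the units of the state.
- manip.sense(): the state, without advancing time (a new reading comes with each control period).
- snapshot(name): name is "side" or "top"; returns a dict with "image" (384x512x3 uint8, blue, green, red), "range_z" (384x512 float32, m along the optical axis (not along the pixel's ray), 0 where there is no reading), "vertical_fov" (degrees; the focal length in pixels is half the picture's height over the tangent of half this angle, whatever the lens; pixels are square), "cx", "cy" (the principal point, pixels), "distortion" ([k1, k2, p1, p2, k3] as OpenCV has them; the pictures are not rectified), "extrinsics" (4x4, takes a point from world to camera coordinates). Camera axes: x right, y up, looking along -z (the intrinsics and any distortion apply to the point x, -y, -z); pixel columns grow to the right and rows downward; lengths in m; the calibration is good to about 2 mm. A picture is of the moment at which its call begins.
- manip.sign_off(): hands the job in, once; it reports no verdict.
The state is a dict: "t": time; "q": joint angles; "qd": joint speeds; "tau": joint torques, N m; "tcp_pos": TCP position; "tool_rot": TCP orientation; "force": force on the tool from outside, world axes, zero at the start; "ft_torque": the same for the moment, N m; "finger_gap": opening from 0.0 (shut) to 1.0 (fully open).
Only numpy, scipy, OpenCV 4.12 (cv2) and the standard library are available. Lean on these libraries where they do the work, as an engineer would, in place of code of your own. Each camera call takes 0.05 s, during which the arm holds its last target.

### The job

One of the two load-test stands has a metal setting block waiting under its stop pad. Take the T-handled driver from the wooden rack, fit its blade fully into the slot on top of that stand's screw and turn clockwise until the pad just comes down on the block, so that the block would just drag beneath it and is not clamped hard. Leave the driver standing in the slot and the block in its place.

Things in the scene. Friction and masses are not known exactly. Their poses are not given: they have to be found in the camera images.
- driver: T-handled driver standing 26 mm deep in a wooden rack (36 mm high). Origin: centre of blade's bottom end; z up the shank, x along blade width and handle bar. Dark wood bar 70 (x) x 15 (y) x 18 mm, centre 75 mm above origin; grip across y. Round 14 mm steel shank; flat blade 30 x 8 mm, 36 mm long, last 6 mm 24 x 5. Half-turn symmetric. 140 g. (The rack's other tool has a round knob.)
- slot (a point): Centre of the slot mouth on the screw head's top, 139 mm above table; x along slot, z up; turns with the screw. Slot 34 x 12 mm, 28 mm deep, 4 mm chamfer, in a steel head 58 x 36 mm. The blade has about 8 degrees of play. Clockwise from above lowers the pad 12 mm per rad (0.5 to 1.2 rad to touch; head keeps its height). Stiff (0.12 N m), stays where left; turns at least 0.4 rad past touching.
- pad: Round steel stop pad, 30 mm wide, 7 mm thick, under the crosshead of that stand (base plate 100 x 116 x 10 mm, two posts, crosshead top at 102 mm). Origin: centre of its flat underside. Starts 6 to 14 mm above the block's top. Sprung (1.5 N per mm, 8 mm travel): turned past touching, it stays on the block and presses 18 N more per rad of screw.
- block: Plain aluminium setting block, 36 x 36 mm, 40 mm tall, 140 g, loose, standing on the stand's base plate under the pad. Origin: centre of its underside, so its top is 40 mm above the origin. The identical second stand has no block and is not to be used.
Mind the look-alikes: they are no part of the job. Of the things like the driver, leave any that is orange or red; of the rest the smaller one is meant.

How it is judged:
By the outcome, as a careful person would: the job done as asked, in the order asked, and still so for the second after the job is handed in, with the robot touching nothing.
It also fails if it takes over 45 s, if anything falls off the work surface, if the arm or the gripper's body presses on something with over 40 N, if the wrist force passes 120 N, or if a joint passes its speed limit or range.

## Working session

There is one attempt and no reset: what is moved stays moved. The work goes in short steps, Python scripts to look and compute and a shell command to move; the robot and the scene stay as the last step left them, time stands still between calls to the robot, and variables do not carry over. Pictures are saved under pics/ and viewed, and the job is handed in when it is done.

```bash
ls; mkdir -p pics; python3 - <<'E'
from station import manip, snapshot
import cv2,numpy as np
print(manip.sense())
for n in("side","top"):
    s=snapshot(n); np.savez(f"pics/{n}0.npz",**s); cv2.imwrite(f"pics/{n}0.png",s["image"])
    print(n,s["vertical_fov"],s["cx"],s["cy"],s["distortion"],s["extrinsics"])
E
```

```text
pics
{'t': 0.0, 'q': array([-1.44950642e+00,  5.28472388e-01,  1.43390480e+00, -7.37449279e-06,
        1.18141168e+00, -1.78511706e-01]), 'qd': array([ 0.00054313, -0.00038967, -0.00207775, -0.00081951, -0.00105166,
        0.0017069 ]), 'tau': array([ 1.09146928e-03, -4.42348945e+01, -1.78026670e+01, -2.59240069e-04,
        8.40981666e-03, -7.16241914e-06]), 'tcp_pos': array([ 0.1845039 , -0.59632213,  0.20002908]), 'tool_rot': array([ 0.69919645,  0.10637651, -0.69915684,  0.10482405]), 'force': array([-0.16689214,  0.07659365, -0.39159285]), 'ft_torque': array([ 0.01958722, -0.03815365, -0.01936841]), 'finger_gap': 1.0001547389724204}
side 56.890728842018056 249.82959436808972 192.32316157042445 [0.02337866 0.         0.         0.         0.        ] [[-0.88057901 -0.47382702 -0.0082804   0.4316024 ]
 [ 0.25223815 -0.48341854  0.83826155 -0.23410639]
 [-0.40119387  0.7360669   0.54520547 -0.60441907]
 [ 0.          0.          0.          1.        ]]
top 53.705716471547234 245.93839974681433 191.12852836214785 [-0.0077968  0.         0.         0.         0.       ] [[ 0.02559605 -0.99961226 -0.01096265 -0.01121781]
 [ 0.98220214  0.02310602  0.18640031 -0.53406579]
 [-0.18607473 -0.01553865  0.98241272 -0.83707908]
 [ 0.          0.          0.          1.        ]]
```

View pics/side0.png

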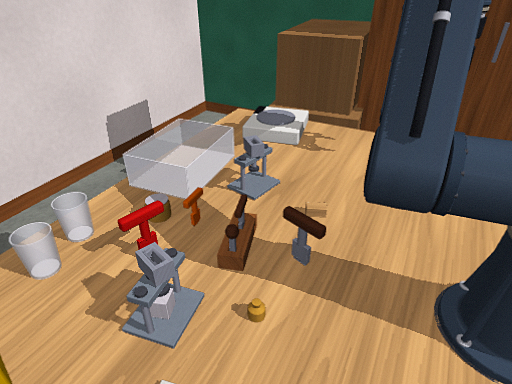

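View pics/top0.png

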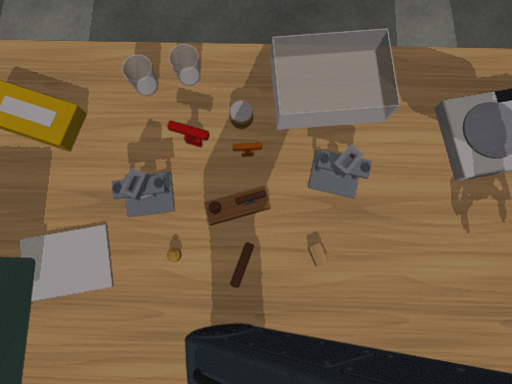

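```bash
cat > h.py <<'E'
import numpy as np,cv2
def K(s):
    f=384/2/np.tan(np.radians(float(s["vertical_fov"]))/2)
    return np.array([[f,0,float(s["cx"])],[0,f,float(s["cy"])],[0,0,1]])
def rays(s,pts):
    p=cv2.undistortPoints(np.array(pts,float).reshape(-1,1,2),K(s),np.array(s["distortion"],float)).reshape(-1,2)
    return np.c_[p[:,0],-p[:,1],-np.ones(len(p))]
def world(s,pts,depth=None):
    """by range"""
    pts=np.array(pts,float).reshape(-1,2)
    d=np.array([s["range_z"][int(round(v)),int(round(u))] for u,v in pts]) if depth is None else depth
    E=s["extrinsics"]; c=rays(s,pts)*d[:,None]
    return (c-E[:3,3])@E[:3,:3]
def onz(s,pts,z):
    E=s["extrinsics"];o=-E[:3,3]@E[:3,:3];r=rays(s,pts)@E[:3,:3]
    return o+r*((z-o[2])/r[:,2])[:,None]
def proj(s,P):
    E=s["extrinsics"];c=np.atleast_2d(P)@E[:3,:3].T+E[:3,3]
    c=c*[1,-1,-1]
    return cv2.projectPoints(c,np.zeros(3),np.zeros(3),K(s),np.array(s["distortion"],float))[0].reshape(-1,2)
def cloud(s,u0,u1,v0,v1):
    vv,uu=np.mgrid[v0:v1,u0:u1];pts=np.c_[uu.ravel(),vv.ravel()]
    d=s["range_z"][v0:v1,u0:u1].ravel();k=d>0
    return world(s,pts[k],d[k]),pts[k]
def crop(s,u0,u1,v0,v1,k,name):
    im=cv2.resize(s["image"][v0:v1,u0:u1],None,fx=k,fy=k,interpolation=cv2.INTER_CUBIC)
    im=cv2.convertScaleAbs(im,alpha=1.5,beta=10)
    for u in range((u0+9)//10*10,u1,10):
        cv2.putText(im,str(u),(int((u-u0+.5)*k)-8,10),0,.35,(255,255,0),1);cv2.line(im,(int((u-u0+.5)*k),12),(int((u-u0+.5)*k),18),(255,255,0),1)
    for v in range((v0+9)//10*10,v1,10):
        cv2.putText(im,str(v),(0,int((v-v0+.5)*k)+4),0,.35,(255,255,0),1);cv2.line(im,(26,int((v-v0+.5)*k)),(32,int((v-v0+.5)*k)),(255,255,0),1)
    cv2.imwrite(name,im)
E
python3 - <<'E'
from h import *
t=dict(np.load("pics/top0.npz"));s=dict(np.load("pics/side0.npz"))
crop(t,100,280,150,290,4,"pics/t_c.png")
crop(s,110,340,180,345,3,"pics/s_c.png")
E
```

```text
(no output)
```

View pics/t_c.png

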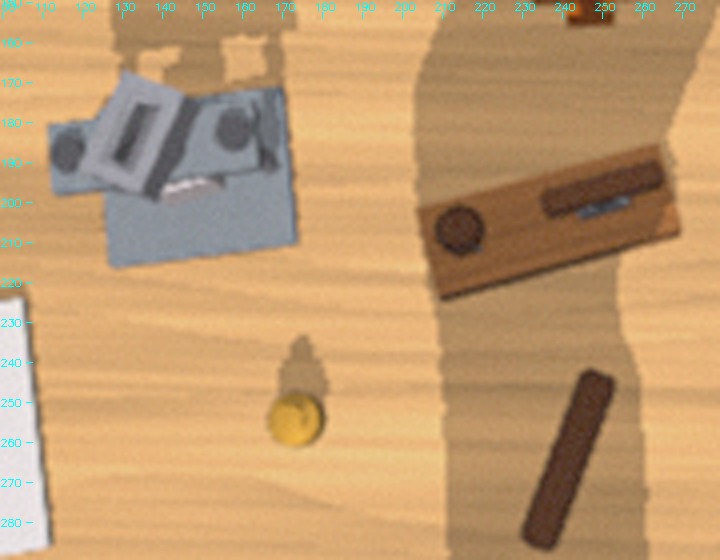

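View pics/s_c.png

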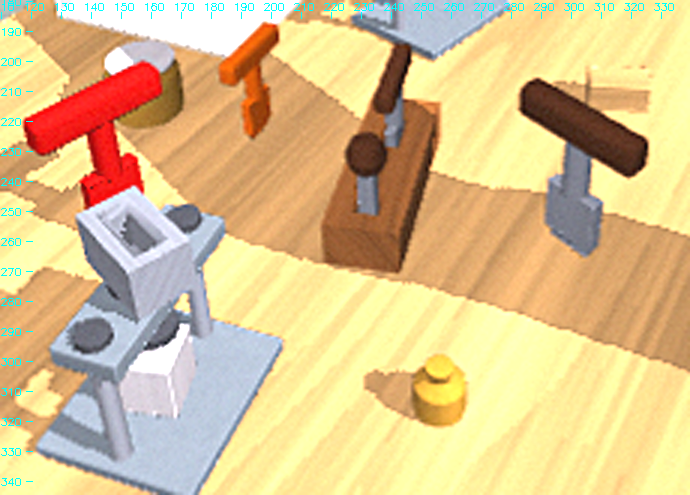

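```bash
python3 - <<'E'
from h import *
t=dict(np.load("pics/top0.npz"));s=dict(np.load("pics/side0.npz"))
def rect(P):
    (c,sz,a)=cv2.minAreaRect((P[:,:2]*1000).astype(np.float32)); b=cv2.boxPoints((c,sz,a)); 
    e=b[1]-b[0] if np.linalg.norm(b[1]-b[0])>np.linalg.norm(b[2]-b[1]) else b[2]-b[1]
    return np.round(c,1),np.round(sz,1),round(float(np.degrees(np.arctan2(e[1],e[0]))),1)
for nm,S,b,zr in [("bar top",t,(228,272,182,210),(.085,.12)),("bar side",s,(225,255,190,235),(.075,.12)),("head top",t,(115,155,160,205),(.125,.155)),("head side",s,(125,185,235,290),(.130,.15)),("rack",t,(200,275,180,230),(.03,.045)),("bigbar",t,(225,260,235,295),(.06,.2)),
 ("cross",t,(105,175,165,200),(.095,.107)),("base",t,(120,180,165,220),(.006,.016)),("block side",s,(140,180,280,325),(.0,.07))]:
    P,px=cloud(S,*b); k=(P[:,2]>zr[0])&(P[:,2]<zr[1]); P=P[k]
    if len(P)<5: print(nm,len(P));continue
    print(nm,len(P),rect(P),"med",np.round(np.median(P,0)*1000,1),"z",np.round(np.percentile(P[:,2],[5,50,95])*1000,1))
# pixel readings, top: bar on z
E
```

```text
bar top 211 (array([513.9,  -7.4]), array([15.6, 69.2]), -72.5) med [513.   -8.   92.8] z [88.6 92.8 96. ]
bar side 307 (array([503.6,  22.8]), array([ 25.9, 127.7]), -76.0) med [504.7  24.   91.2] z [80.9 91.2 94.4]
head top 437 (array([530. , 240.4]), array([37.4, 57.9]), -20.1) med [529.2 240.7 137.3] z [128.3 137.3 140. ]
head side 650 (array([532.3, 241.9]), array([36.6, 61.5]), -20.0) med [529.1 243.6 138.4] z [131.4 138.4 140.1]
rack 1072 (array([504.1,  24.1]), array([ 54.5, 150. ]), -72.9) med [500.1  30.   35.3] z [32.5 35.3 37.9]
bigbar 455 (array([364.9,   7. ]), array([20.7, 96.6]), -19.4) med [364.6   7.  115.3] z [111.6 115.3 118. ]
cross 463 (array([524.9, 240.6]), array([ 50.5, 113.8]), -80.9) med [528.8 215.8 101.4] z [ 98.2 101.4 106.2]
base 951 (array([529.6, 241.3]), array([100.3, 114.6]), -81.2) med [505.4 224.    9.2] z [ 6.7  9.2 12.1]
block side 1236 (array([548.2, 235. ]), array([ 70.5, 125.5]), -54.1) med [522.  254.2  25.1] z [ 9.6 25.1 65.6]
```

```bash
python3 - <<'E'
from h import *
t=dict(np.load("pics/top0.npz"));s=dict(np.load("pics/side0.npz"))
crop(t,105,165,160,205,12,"pics/t_h.png")
crop(t,225,275,180,215,14,"pics/t_d.png")
crop(s,120,190,235,325,6,"pics/s_h.png")
E
```

```text
(no output)
```

View pics/t_h.png

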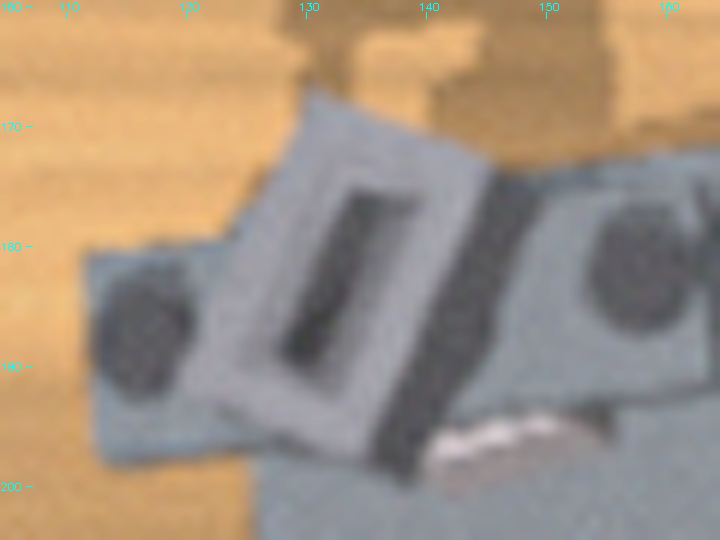

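View pics/t_d.png

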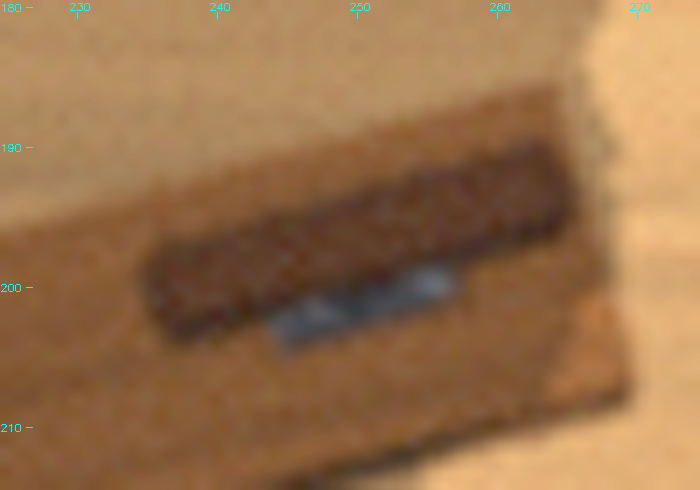

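View pics/s_h.png

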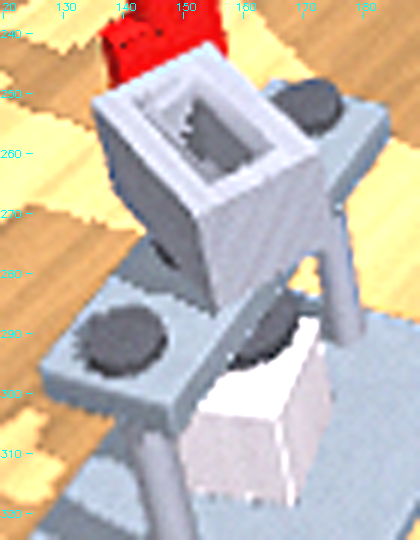

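```bash
cat >> h.py <<'E'
from scipy.spatial.transform import Rotation as Rn
def toolmove(target_xyz, yang_deg, st):
    """shift in tool axes & turn (rad) to get to target with tool-y heading yang"""
    R=Rn.from_quat(st["tool_rot"]).as_matrix()
    d=R.T@(np.array(target_xyz)-st["tcp_pos"])
    cur=np.degrees(np.arctan2(R[1,1],R[0,1]))
    turn=(cur-yang_deg+90)%180-90   # tool x down: +turn = clockwise from above
    return d,cur,turn,np.radians(turn),R
E
python3 - <<'E'
from h import *
from station import manip
st=manip.sense()
d,cur,turn,tr,R=toolmove([.514,-.0075,.16],17.5,st)
print(R.round(3),d.round(4),cur,turn,tr)
t=dict(np.load("pics/top0.npz"))
P,px=cloud(t,160,215,115,150);k=P[:,2]>.03;print(P[k].mean(0),P[k].max(0),P[k].min(0))
P,px=cloud(t,200,230,190,220);k=P[:,2]>.045;print(P[k].mean(0),P[k].max(0),P[k].min(0))
E
```

```text
[[-0.     0.295 -0.955]
 [ 0.002 -0.955 -0.295]
 [-1.    -0.002 -0.   ]] [ 0.0412 -0.4653 -0.4887] -72.82585485973755 89.67414514026245 1.5651090866088522
[0.65751498 0.13531492 0.1015569 ] [0.68033525 0.18255339 0.11792672] [0.63895116 0.08976258 0.03052075]
[0.48836723 0.0710937  0.0880887 ] [0.5017385  0.08561029 0.09333937] [0.47654578 0.05846276 0.07932749]
```

```bash
python3 -m crank '[[0.085,0,-0.033,-0.035,0],[0.085,0,-0.033,-0.035,0],[0.085,0,-0.033,-0.035,0],[0.085,0,-0.033,-0.035,0],[0.085,0,-0.033,-0.035,0]]'
python3 -m crank '[[0.085,0,-0.033,-0.035,0],[0.085,0,-0.033,-0.035,0],[0.085,0,-0.033,-0.035,0],[0.085,0,-0.033,-0.035,0],[0.085,0,-0.033,-0.035,0]]'
python3 -m crank '[[0.085,0,-0.033,-0.035,0],[0.085,0,-0.033,-0.035,0],[0.085,0,-0.033,-0.035,0],[0.085,0,-0.033,-0.035,0],[0.085,0,0,0,-0.145]]'
python3 -m crank '[[0.085,0,0,0,-0.145],[0.085,0,0,0,-0.145],[0.085,0,0,0,-0.145],[0.085,0,0,0,-0.145],[0.085,0,0,0,-0.145]]'
python3 -m crank '[[0.085,0,0,0,-0.145],[0.085,0,0,0,-0.145],[0.085,0,0,0,-0.145],[0.085,0,0,0,-0.145],[0.085,0,0,0,-0.13]]'
python3 - <<'E'
from h import *
from station import manip
st=manip.sense()
d,cur,turn,tr,R=toolmove([.514,-.0075,.067],17.5,st)
print(st["t"],st["q"].round(3),st["tcp_pos"],R.round(3),d.round(4),cur,turn,tr)
E
```

```text
t: 0.6
tcp_pos: [0.3035, -0.3858, 0.2007]
tool_rot: [0.699, 0.106, -0.699, 0.105]
force: [0.9, -0.8, 0.3]
finger_gap: 0.997
t: 1.1
tcp_pos: [0.422, -0.1766, 0.2009]
tool_rot: [-0.699, -0.106, 0.699, -0.105]
force: [0.9, -0.2, 0.1]
finger_gap: 0.994
t: 1.6
tcp_pos: [0.5185, -0.006, 0.2009]
tool_rot: [0.69, 0.16, -0.688, 0.159]
force: [-0.8, 0.2, -0.0]
finger_gap: 0.997
t: 2.1
tcp_pos: [0.5159, -0.0108, 0.2006]
tool_rot: [-0.588, -0.392, 0.589, -0.392]
force: [-0.0, 0.6, -0.2]
finger_gap: 0.996
t: 2.6
tcp_pos: [0.5159, -0.0109, 0.2006]
tool_rot: [0.415, 0.572, -0.416, 0.572]
force: [0.3, -0.2, -0.9]
finger_gap: 0.996
2.6 [-0.238  0.382  1.703 -0.     1.057 -0.553] [ 0.51591514 -0.0108934   0.20061819] [[-0.001  0.951  0.309]
 [ 0.     0.309 -0.951]
 [-1.    -0.001 -0.001]] [ 0.1336 -0.0007 -0.0037] 18.0272281739397 0.5272281739397044 0.009201867544525207
```

```bash
python3 -m crank '[[0.085,0,-0.001,-0.004,0.009],[0.085,0.035,0,0,0],[0.085,0.035,0,0,0],[0.085,0.035,0,0,0],[0.085,0.029,0,0,0]]'
python3 - <<'E'
from h import *
from station import manip,snapshot
st=manip.sense()
print(toolmove([.514,-.0075,.067],17.5,st)[:3],st["force"])
s=snapshot("side");crop(s,190,330,120,260,5,"pics/g1.png")
E
```

```text
t: 3.1
tcp_pos: [0.5133, -0.0071, 0.0654]
tool_rot: [0.421, 0.569, -0.421, 0.568]
force: [-0.0, -0.8, -1.1]
finger_gap: 0.998
(array([-0.00160508,  0.00055712,  0.0006299 ]), np.float64(16.98375528678098), np.float64(-0.5162447132190238)) [-0.03774603 -0.81325615 -1.09938138]
```

View pics/g1.png

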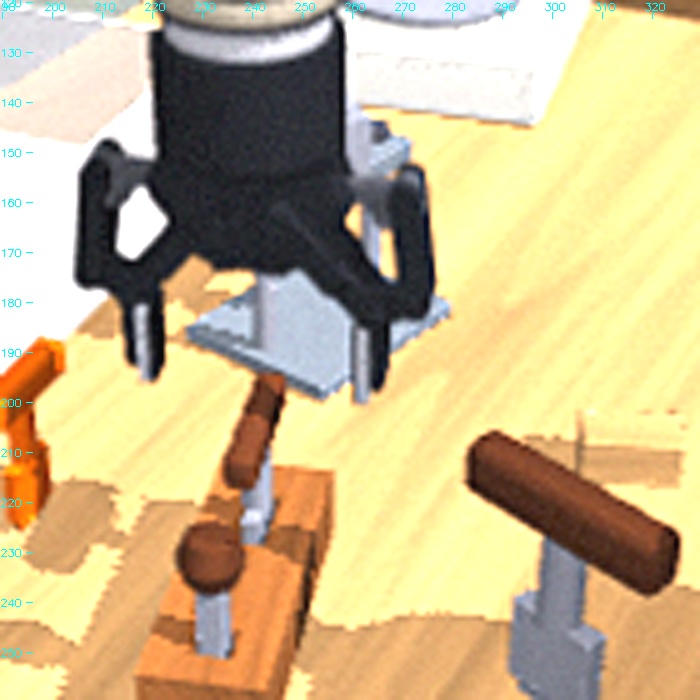

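```bash
python3 - <<'E'
from h import *
s=dict(np.load("pics/side0.npz"))
h=np.radians(17);y=np.array([np.cos(h),np.sin(h),0])
c=np.array([.5133,-.0071,.0654+.013])
print("tips",proj(s,[c+y*.0425,c-y*.0425,c]).round(1))
b=np.array([.514,-.0075,.085]);a=np.array([np.cos(np.radians(-72.5)),np.sin(np.radians(-72.5)),0])
print("bar",proj(s,[b,b+a*.035,b-a*.035,b+[0,0,.009]]).round(1))
P,px=cloud(s,233,250,190,218);k=(P[:,2]>.087)
P=P[k];print(len(P),np.median(P,0));P=P[P[:,1]<.045]
(cc,sz,an)=cv2.minAreaRect((P[:,:2]*1000).astype(np.float32));print(cc,sz,an)
E
```

```text
tips [[222.9 206.5]
 [260.9 210.7]
 [241.7 208.6]]
bar [[241.5 205.9]
 [244.7 197.1]
 [238.  215.5]
 [241.4 202.5]]
142 [ 5.13187495e-01 -2.03953158e-04  9.30831278e-02]
(515.3523559570312, -5.461395263671875) (14.018776893615723, 66.607421875) 17.017602920532227
```

```bash
python3 - <<'E'
from h import *
from station import manip,snapshot
st=manip.sense();print(st["tcp_pos"],st["t"])
s=snapshot("side");np.savez("pics/side1.npz",**s)
for b in [(212,224,180,197),(255,270,184,201)]:
    P,px=cloud(s,*b);k=(P[:,2]>.05)&(P[:,2]<.16);P=P[k];px=px[k];o=np.argsort(px[:,1])[-12:]
    print(np.c_[px[o],(P[o]*1000).round(0)].astype(int).tolist())
t=snapshot("top");cv2.imwrite("pics/top1.png",t["image"]);np.savez("pics/top1.npz",**t)
E
```

```text
[ 0.51034933 -0.00654933  0.06165529] 3.15
[[217, 195, 560, 16, 113], [218, 195, 556, 18, 116], [219, 195, 555, 16, 115], [220, 195, 552, 17, 116], [221, 195, 550, 16, 116], [222, 195, 551, 10, 113], [223, 195, 554, 2, 107], [218, 196, 556, 18, 113], [219, 196, 554, 18, 114], [220, 196, 551, 17, 114], [221, 196, 550, 15, 113], [222, 196, 552, 9, 109]]
[[262, 199, 465, -9, 117], [263, 199, 463, -10, 118], [264, 199, 462, -13, 116], [265, 199, 461, -14, 116], [266, 199, 459, -15, 116], [267, 199, 457, -17, 115], [261, 200, 467, -9, 115], [262, 200, 466, -10, 114], [263, 200, 464, -10, 115], [264, 200, 463, -13, 113], [265, 200, 461, -14, 113], [266, 200, 459, -15, 114]]
```

View pics/top1.png

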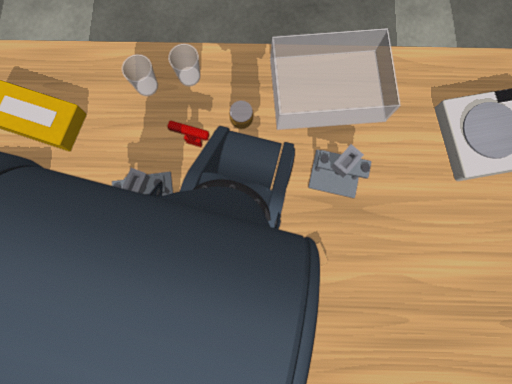

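```bash
python3 -m crank '[[0.085,0,0,0,0]]'; python3 - <<'E'
from h import *
from station import manip,snapshot
st=manip.sense();print(st["tcp_pos"],st["t"],st["q"],st["qd"].round(3),st["finger_gap"],st["force"])
s=snapshot("side");np.savez("pics/side1.npz",**s);crop(s,190,330,120,260,5,"pics/g2.png")
st=manip.sense();print(st["tcp_pos"],st["t"])
E
```

```text
t: 3.35
tcp_pos: [0.5149, -0.0075, 0.0679]
tool_rot: [0.42, 0.568, -0.42, 0.569]
force: [0.0, -0.8, -1.1]
finger_gap: 0.995
[ 0.51486279 -0.00750508  0.0678862 ] 3.35 [-2.31888950e-01  5.89052783e-01  1.82391674e+00  9.05142781e-05
  7.27253650e-01 -5.30721049e-01] [ 0.001 -0.024 -0.012 -0.001 -0.005 -0.009] 0.9951547661153816 [ 0.03832071 -0.76556693 -1.050415  ]
[ 0.51533931 -0.00766321  0.06840735] 3.4
```

View pics/g2.png

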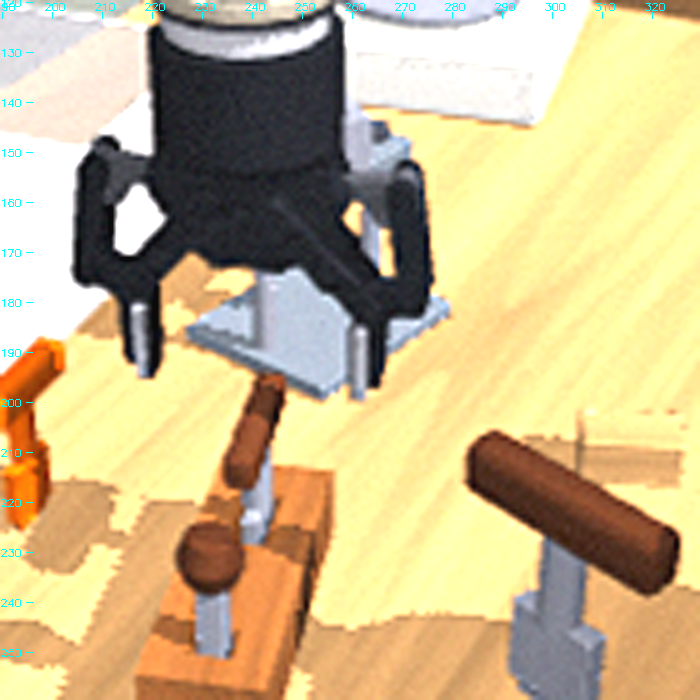

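```bash
python3 -m crank '[[0.04,0,0,0,0],[0.04,0,0,0,0],[0.04,0,0,0,0]]' 60; python3 - <<'E'
from h import *
from station import manip,snapshot
s=snapshot("side");np.savez("pics/side2.npz",**s);crop(s,190,330,120,260,5,"pics/g3.png")
E
```

```text
t: 3.7
tcp_pos: [0.5147, -0.0076, 0.0679]
tool_rot: [0.42, 0.568, -0.419, 0.57]
force: [0.4, -0.6, -0.0]
finger_gap: 0.512
```

View pics/g3.png

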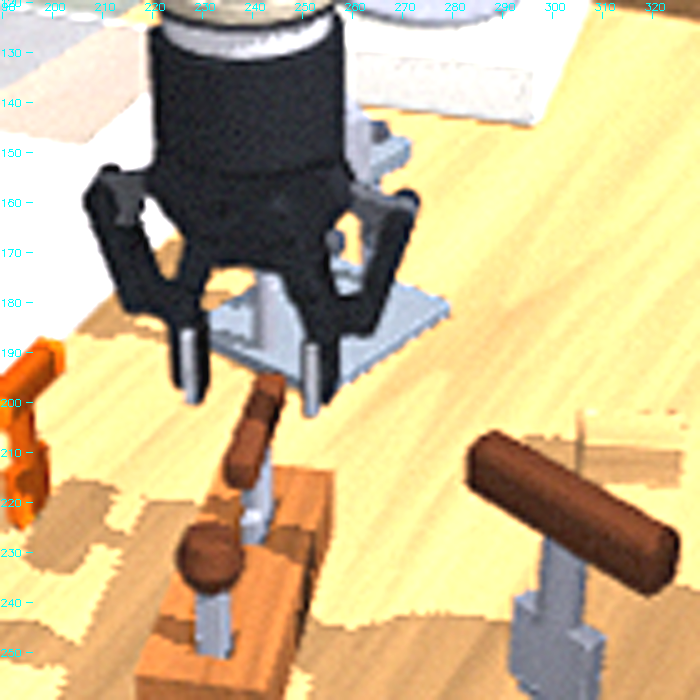

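```bash
python3 - <<'E'
from h import *
s=dict(np.load("pics/side2.npz"))
for u in (227,228,229,251,252,253):
    for v in (188,192,196,198,200,202,204):
        print(u,v,(world(s,[(u,v)])[0]*1000).round(0), end=' | ')
    print()
for v in (125,140,160,172): print(v,(world(s,[(240,v)])[0]*1000).round(0))
for z in (.067,.074,.085,.1): print(z,proj(s,[[.515,-.0075,z]]))
E
```

```text
227 188 [537.  11. 135.] | 227 192 [538.  10. 124.] | 227 196 [538.  11. 115.] | 227 198 [538.  11. 109.] | 227 200 [538.  11. 104.] | 227 202 [ 617. -110.   -0.] | 227 204 [ 613. -102.   -0.] | 
228 188 [535.  11. 135.] | 228 192 [536.   9. 124.] | 228 196 [536.  10. 115.] | 228 198 [536.  10. 109.] | 228 200 [536.  11. 105.] | 228 202 [ 615. -110.    0.] | 228 204 [ 610. -103.   -0.] | 
229 188 [534.   9. 134.] | 229 192 [534.   9. 124.] | 229 196 [534.   9. 115.] | 229 198 [534.  10. 110.] | 229 200 [534.  10. 105.] | 229 202 [ 613. -113.   -1.] | 229 204 [ 608. -105.   -0.] | 
251 188 [488.  -4. 140.] | 251 192 [489.  -6. 129.] | 251 196 [489.  -5. 120.] | 251 198 [489.  -4. 116.] | 251 200 [489.  -5. 110.] | 251 202 [488.  -4. 106.] | 251 204 [ 557. -130.    0.] | 
252 188 [486.  -5. 141.] | 252 192 [487.  -6. 130.] | 252 196 [487.  -7. 120.] | 252 198 [486.  -4. 117.] | 252 200 [487.  -5. 111.] | 252 202 [486.  -5. 106.] | 252 204 [ 555. -133.   -1.] | 
253 188 [483.  -2. 143.] | 253 192 [487. -10. 128.] | 253 196 [486.  -9. 119.] | 253 198 [487. -10. 113.] | 253 200 [486.  -8. 109.] | 253 202 [488. -12. 101.] | 253 204 [ 552. -133.    0.] | 
125 [496.  20. 285.]
140 [495.  24. 258.]
160 [509.   3. 204.]
172 [510.   1. 175.]
0.067 [[241.24252592 212.50592452]]
0.074 [[241.17399161 209.92528781]]
0.085 [[241.06488288 205.81859059]]
0.1 [[240.91324614 200.11477718]]
```

```bash
python3 - <<'E'
from station import manip
print(manip.hold_point_z,[a for a in dir(manip) if a[0]!='_'],manip.sense()["tcp_pos"])
E
```

```text
0.0187 ['PlanningError', 'hold_point_z', 'sense', 'sign_off'] [ 0.51451418 -0.00755235  0.06771841]
```

```bash
python3 -m crank '[[0.05,0.0,0,0,0],[0.05,0.015,0,0,0],[0.05,0.015,0,0,0],[0.05,0,0,0,0]]' 60; python3 - <<'E'
from h import *
from station import manip,snapshot
s=snapshot("side");np.savez("pics/side3.npz",**s);crop(s,190,330,120,260,5,"pics/g4.png")
E
```

```text
t: 4.15
tcp_pos: [0.5128, -0.0072, 0.0357]
tool_rot: [0.419, 0.57, -0.42, 0.568]
force: [0.1, -0.4, -0.4]
finger_gap: 0.585
```

View pics/g4.png

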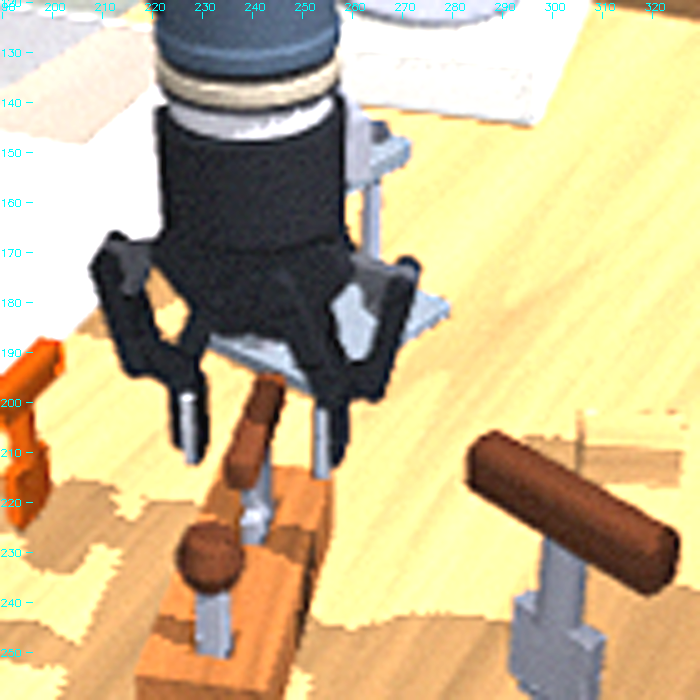

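```bash
python3 -m crank '[[0.0,0,0,0,0],[0.0,0,0,0,0],[0.0,0,0,0,0],[0.0,0,0,0,0],[0.0,0,0,0,0]]' 80; python3 - <<'E'
from h import *
from station import manip,snapshot
print(manip.sense()["force"],manip.sense()["finger_gap"],manip.sense()["tcp_pos"])
s=snapshot("side");np.savez("pics/side4.npz",**s);crop(s,190,330,120,260,5,"pics/g5.png")
E
```

```text
t: 4.7
tcp_pos: [0.5149, -0.0076, 0.0378]
tool_rot: [0.42, 0.568, -0.419, 0.57]
force: [0.2, 0.3, 6.2]
finger_gap: 0.154
[0.23562338 0.30685488 6.23455034] 0.153968469271589 [ 0.51489485 -0.00760938  0.03784814]
```

View pics/g5.png

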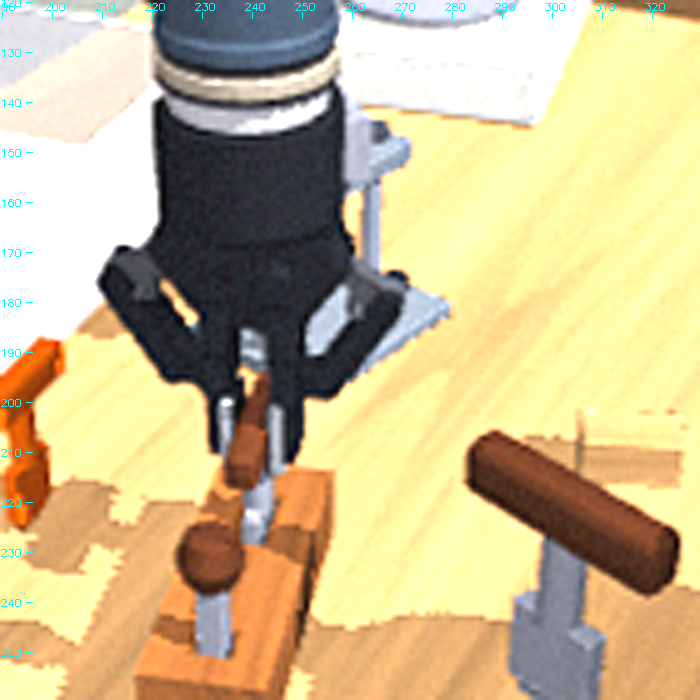

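```bash
python3 -m crank '[[0.0,-0.02,0,0,0],[0.0,-0.03,0,0,0],[0.0,-0.035,0,0,0],[0.0,-0.035,0,0,0],[0.0,-0.035,0,0,0]]'; python3 -m crank '[[0,0,0,0,0],[0,0,0,0,0]]'; python3 - <<'E'
from h import *
from station import manip,snapshot
st=manip.sense()
s=snapshot("side");np.savez("pics/side5.npz",**s);crop(s,180,330,90,240,5,"pics/g6.png")
d=toolmove([.530,.241,.193],70,st);print(st["force"],st["finger_gap"],st["tcp_pos"],st["q"].round(2),d)
E
```

```text
t: 5.25
tcp_pos: [0.5133, -0.0073, 0.1929]
tool_rot: [0.419, 0.57, -0.42, 0.569]
force: [0.0, -0.6, -0.8]
finger_gap: 0.156
t: 5.45
tcp_pos: [0.5139, -0.0074, 0.1923]
tool_rot: [0.42, 0.569, -0.42, 0.569]
force: [0.5, 0.5, -2.5]
finger_gap: 0.16
[ 0.50031916  0.49378281 -2.53279748] 0.16004889173485698 [ 0.5138939  -0.00743183  0.19226877] [-0.23  0.39  1.72 -0.    1.03 -0.53] (array([-0.00077896,  0.08881888, -0.23257024]), np.float64(17.1924541028698), np.float64(-52.8075458971302), np.float64(-0.9216655458029447), array([[ 6.80449121e-04,  9.55317138e-01,  2.95581973e-01],
       [-2.36240659e-04,  2.95582187e-01, -9.55317285e-01],
       [-9.99999741e-01,  5.80216327e-04,  4.26813390e-04]]))
```

View pics/g6.png

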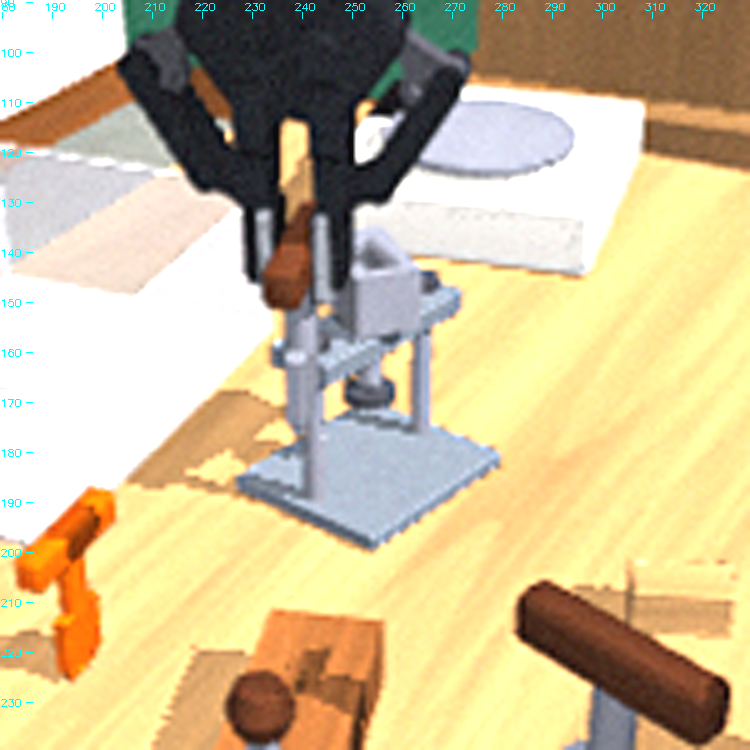

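```bash
python3 -m crank '[[0,-0.005,0.010,-0.025,0],[0,0,0.015,-0.04,0],[0,0,0.015,-0.04,0],[0,0,0.015,-0.04,0],[0,0,0.015,-0.04,0]]';  python3 -m crank '[[0,0,0.0135,-0.035,0],[0,0,0.005,-0.0125,0],[0,0,0,0,-0.132],[0,0,0,0,-0.132],[0,0,0,0,-0.132]]'; python3 -m crank '[[0,0,0,0,-0.132],[0,0,0,0,-0.132],[0,0,0,0,-0.132],[0,0,0,0,-0.132],[0,0,0,0,0]]'; python3 -m crank '[[0,0,0,0,0]]'; python3 - <<'E'
from h import *
from station import manip,snapshot
st=manip.sense()
s=snapshot("side");np.savez("pics/side6.npz",**s);crop(s,90,220,150,320,4,"pics/g7.png")
d=toolmove([.530,.241,.193],70,st);print(st["force"],st["finger_gap"],st["tcp_pos"],st["q"].round(2),d[:4])
t=snapshot("top");np.savez("pics/top6.npz",**t);crop(t,90,210,140,220,6,"pics/t7.png")
E
```

```text
t: 6.0
tcp_pos: [0.5246, 0.1912, 0.1945]
tool_rot: [0.418, 0.57, -0.421, 0.568]
force: [0.4, -0.3, -1.2]
finger_gap: 0.159
t: 6.5
tcp_pos: [0.5286, 0.24, 0.1948]
tool_rot: [0.297, 0.643, -0.299, 0.64]
force: [-0.0, 0.5, -1.4]
finger_gap: 0.156
t: 7.0
tcp_pos: [0.5288, 0.2397, 0.1951]
tool_rot: [0.122, 0.698, -0.123, 0.695]
force: [-0.4, -0.4, -1.5]
finger_gap: 0.161
t: 7.1
tcp_pos: [0.5292, 0.2401, 0.1957]
tool_rot: [0.123, 0.697, -0.124, 0.695]
force: [-0.8, 0.5, -1.7]
finger_gap: 0.162
[-0.83814443  0.50171337 -1.70657839] 0.1622273308677931 [0.52921045 0.24005623 0.1956618 ] [ 0.23  0.48  1.55 -0.    1.12 -0.99] (array([0.0026587 , 0.00116219, 0.00042415]), np.float64(69.94349675888184), np.float64(-0.05650324111816474), np.float64(-0.000986167595560217))
```

View pics/g7.png

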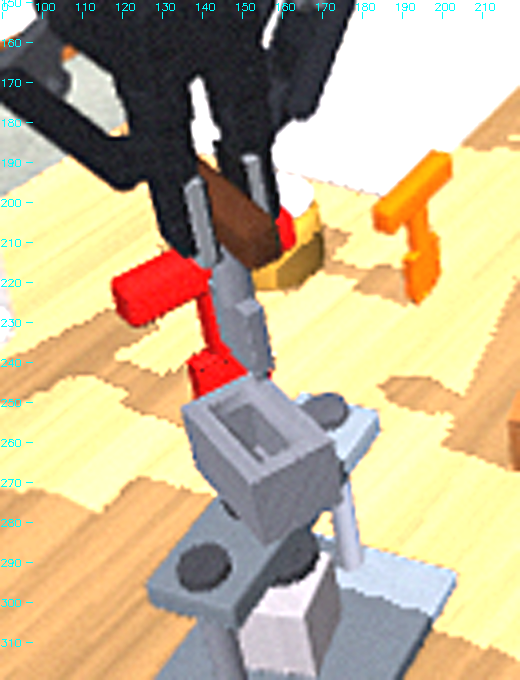

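View pics/t7.png

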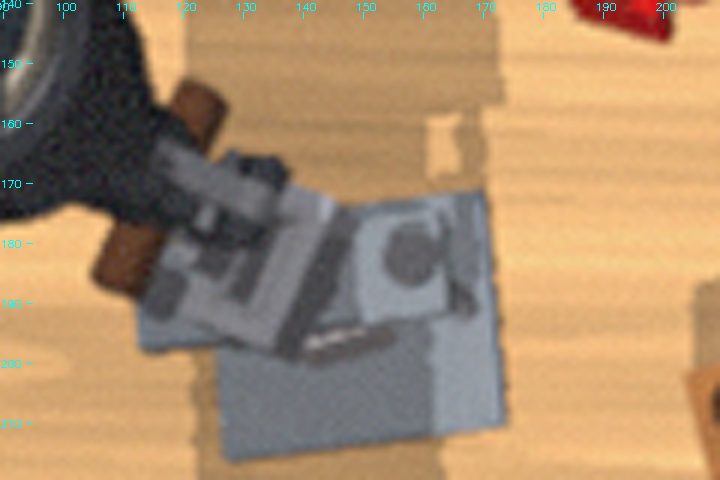

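```bash
python3 - <<'E'
from h import *
s=dict(np.load("pics/side6.npz"));t=dict(np.load("pics/top6.npz"))
a=np.array([np.cos(np.radians(-20)),np.sin(np.radians(-20)),0]);c=np.array([.5292,.2401,.1675])
L=lambda z,w:[c+[0,0,z]+a*w,c+[0,0,z]-a*w]
print("side blade bottom ends",proj(s,L(0,.012)).round(1),"bar",proj(s,L(.075,.035)).round(1))
print("top bar",proj(t,L(.084,.035)).round(1),proj(t,L(.066,.035)).round(1))
print("slot",proj(s,[[.530,.241,.139]]),proj(t,[[.530,.241,.139]]))
# bar cloud from top
P,px=cloud(t,100,130,150,195)
k=(P[:,2]>.235)&(P[:,2]<.275); im=t["image"][px[:,1],px[:,0]].astype(int); k&=(im[:,2]-im[:,0]>20)
P=P[k];print(len(P),np.median(P,0));print(cv2.minAreaRect((P[:,:2]*1000).astype(np.float32)),np.percentile(P[:,2],[5,50,95]))
P,px=cloud(s,130,170,180,222)
im=s["image"][px[:,1],px[:,0]].astype(int); k=(P[:,2]>.2)&(im[:,2]-im[:,0]>15)
P=P[k];print(len(P),cv2.minAreaRect((P[:,:2]*1000).astype(np.float32)),np.percentile(P[:,2],[5,50,95]),P.min(0),P.max(0))
E
```

```text
side blade bottom ends [[149.2 238. ]
 [156.9 245.6]] bar [[133.5 191.9]
 [157.1 212.4]]
top bar [[122.4 153. ]
 [106.1 187.8]] [[125.6 155.8]
 [109.8 189.6]]
slot [[155.0378554  255.58518429]] [[132.6205843  182.64226137]]
159 [0.51323558 0.24036325 0.25009359]
((528.6061401367188, 238.07373046875), (14.524741172790527, 69.57576751708984), 70.04004669189453) [0.2401997  0.25009359 0.25253813]
296 ((523.7874755859375, 241.9562530517578), (53.422447204589844, 33.31888961791992), 1.1160379648208618) [0.23719991 0.2503693  0.25227471] [0.49695723 0.22517489 0.20306914] [0.55080083 0.25875322 0.25540655]
```

```bash
python3 - <<'E'
from h import *
s=dict(np.load("pics/side6.npz"))
crop(s,125,185,180,285,6,"pics/g8.png")
E
```

```text
(no output)
```

View pics/g8.png

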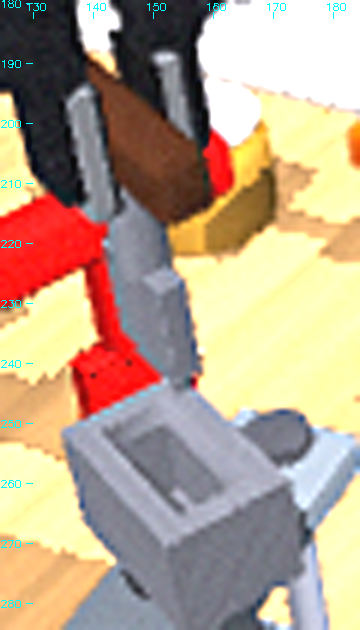

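```bash
cat >> h.py <<'E'
def overlay(s,c,ang,name,box,k):
    u0,u1,v0,v1=box
    im=cv2.resize(s["image"][v0:v1,u0:u1],None,fx=k,fy=k,interpolation=cv2.INTER_CUBIC);im=cv2.convertScaleAbs(im,alpha=1.4,beta=10)
    A=np.radians(ang);R=np.array([[np.cos(A),-np.sin(A),0],[np.sin(A),np.cos(A),0],[0,0,1]])
    def boxl(w,d,z0,z1,col):
        V=np.array([[x*w/2,y*d/2,z] for z in(z0,z1) for x,y in((-1,-1),(1,-1),(1,1),(-1,1))])@R.T+c
        p=((proj(s,V)-[u0,v0]+.5)*k).astype(int)
        for i in range(4):
            for a,b in((i,(i+1)%4),(i+4,(i+1)%4+4),(i,i+4)): cv2.line(im,tuple(map(int,p[a])),tuple(map(int,p[b])),col,1)
    boxl(.070,.015,.066,.084,(0,255,0));boxl(.030,.008,.006,.036,(0,255,255));boxl(.024,.005,0,.006,(255,0,255))
    cv2.imwrite(name,im)
E
python3 - <<'E'
from h import *
s=dict(np.load("pics/side6.npz"))
overlay(s,np.array([.5292,.2393,.167]),-20,"pics/o1.png",(125,185,180,270),7)
E
```

```text
(no output)
```

View pics/o1.png

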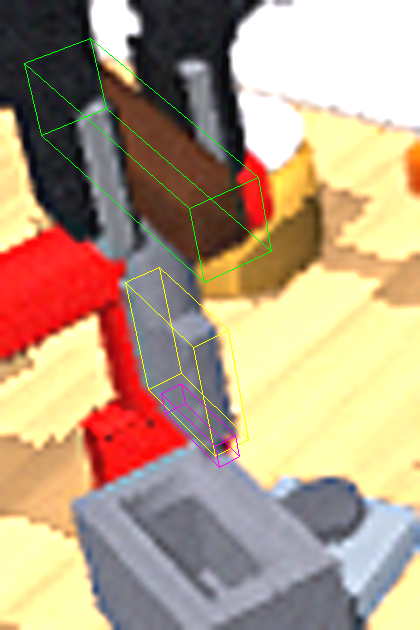

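```bash
python3 - <<'E'
from h import *
s=dict(np.load("pics/side6.npz"));t=dict(np.load("pics/top6.npz"))
overlay(s,np.array([.5335,.2405,.168]),-20,"pics/o2.png",(125,185,180,270),7)
overlay(t,np.array([.5292,.239,.167]),-20,"pics/o3.png",(95,165,145,205),9)
# slot/head: fit with head-top rectangle overlay
for S,box,n,k in((s,(125,185,235,285),"pics/o4.png",9),(t,(105,165,160,205),"pics/o5.png",9)):
    u0,u1,v0,v1=box;im=cv2.resize(S["image"][v0:v1,u0:u1],None,fx=k,fy=k,interpolation=cv2.INTER_CUBIC);im=cv2.convertScaleAbs(im,alpha=1.4)
    A=np.radians(-20);R=np.array([[np.cos(A),-np.sin(A)],[np.sin(A),np.cos(A)]])
    for w,d,c in((.058,.036,(0,255,0)),(.042,.020,(0,255,255))):
        V=np.c_[np.array([[-1,-1],[1,-1],[1,1],[-1,1]])*[w/2,d/2]@R.T+[.530,.241],np.full(4,.139)]
        p=((proj(S,V)-[u0,v0]+.5)*k).astype(np.int32);cv2.polylines(im,[p],True,c,1)
    cv2.imwrite(n,im)
a=cv2.imread("pics/o4.png");b=cv2.imread("pics/o2.png");b=cv2.copyMakeBorder(b,0,0,0,0,0)
h=max(a.shape[0],b.shape[0]);f=lambda x:cv2.copyMakeBorder(x,0,h-x.shape[0],0,0,cv2.BORDER_CONSTANT)
cv2.imwrite("pics/oa.png",cv2.resize(np.hstack([f(b),f(a)]),None,fx=.8,fy=.8))
a=cv2.imread("pics/o5.png");b=cv2.imread("pics/o3.png");h=max(a.shape[0],b.shape[0])
cv2.imwrite("pics/ob.png",cv2.resize(np.hstack([f(b),f(a)]),None,fx=.68,fy=.68))
E
```

```text
(no output)
```

View pics/oa.png

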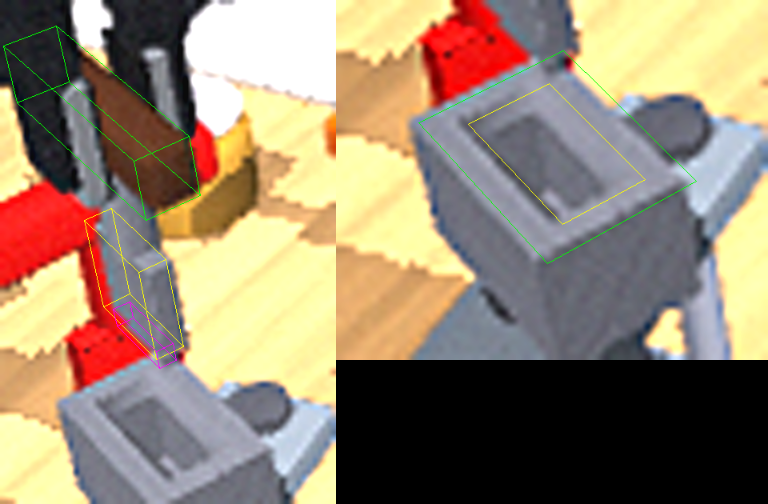

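View pics/ob.png

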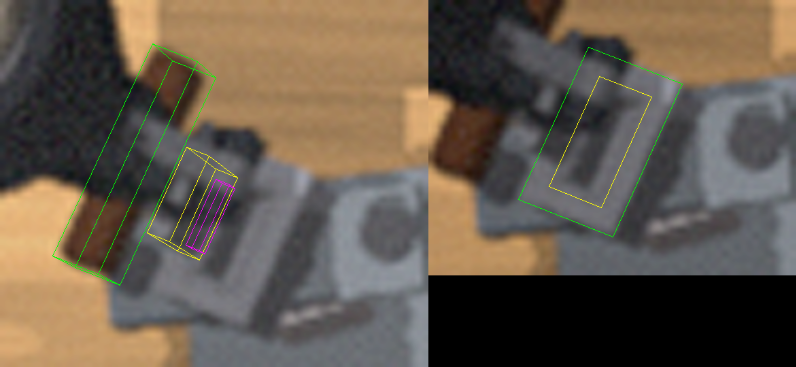

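```bash
python3 - <<'E'
from h import *
s=dict(np.load("pics/side6.npz"));t=dict(np.load("pics/top6.npz"))
A=np.radians(-20);a=np.array([np.cos(A),np.sin(A)]);n=np.array([-a[1],a[0]])
c0=np.array([.530,.241])
def loc(P): return np.c_[(P[:,:2]-c0)@a,(P[:,:2]-c0)@n,P[:,2]]*1000
for v in (205,215,220,225,230,235,238,240,242,244):
    print(v,[tuple(loc(world(s,[(u,v)]))[0].round(0).astype(int)) for u in range(143,160,2)])
print("head")
P,px=cloud(s,125,185,240,290);L=loc(P[(P[:,2]>.136)&(P[:,2]<.142)]);print(L.min(0),L.max(0),np.percentile(L,[2,98],axis=0))
P,px=cloud(t,100,160,160,205);L=loc(P[(P[:,2]>.135)&(P[:,2]<.142)]);print(np.percentile(L,[2,98],axis=0))
t0=dict(np.load("pics/top0.npz"));P,px=cloud(t0,115,155,160,205);L=loc(P[(P[:,2]>.135)&(P[:,2]<.145)]);print("top0",np.percentile(L,[2,98],axis=0))
P,px=cloud(t,100,130,150,195);im=t["image"][px[:,1],px[:,0]].astype(int);L=loc(P[(P[:,2]>.245)&(im[:,2]-im[:,0]>20)]);print("bar",np.percentile(L,[2,98],axis=0),np.polyfit(L[:,0],L[:,2],1))
E
```

```text
205 [(np.int64(-12), np.int64(7), np.int64(246)), (np.int64(-17), np.int64(6), np.int64(249)), (np.int64(-22), np.int64(5), np.int64(251)), (np.int64(-25), np.int64(4), np.int64(252)), (np.int64(-27), np.int64(2), np.int64(252)), (np.int64(-28), np.int64(0), np.int64(252)), (np.int64(-30), np.int64(-3), np.int64(251)), (np.int64(-32), np.int64(-5), np.int64(251)), (np.int64(154), np.int64(-90), np.int64(114))]
215 [(np.int64(-9), np.int64(9), np.int64(229)), (np.int64(-5), np.int64(5), np.int64(224)), (np.int64(-5), np.int64(1), np.int64(222)), (np.int64(-7), np.int64(-1), np.int64(223)), (np.int64(-30), np.int64(6), np.int64(238)), (np.int64(-32), np.int64(4), np.int64(239)), (np.int64(-34), np.int64(2), np.int64(239)), (np.int64(-33), np.int64(-2), np.int64(236)), (np.int64(244), np.int64(-126), np.int64(22))]
220 [(np.int64(2), np.int64(6), np.int64(212)), (np.int64(-3), np.int64(5), np.int64(214)), (np.int64(-5), np.int64(3), np.int64(214)), (np.int64(-5), np.int64(0), np.int64(213)), (np.int64(-5), np.int64(-3), np.int64(211)), (np.int64(254), np.int64(-113), np.int64(8)), (np.i
[... 2788 characters left out ...]
29)), (np.int64(29), np.int64(-9), np.int64(139)), (np.int64(27), np.int64(-11), np.int64(139)), (np.int64(-11), np.int64(1), np.int64(170)), (np.int64(22), np.int64(-16), np.int64(139)), (np.int64(175), np.int64(-83), np.int64(0))]
head
[-28.86830301 -16.36118475 136.01135298] [ 31.29042687  19.79828739 140.74140211] [[-27.37256287 -15.98366027 136.16002868]
 [ 29.53640862  19.54445056 140.34550498]]
[[-28.15878357 -18.44780597 135.34352211]
 [ 27.25594914  16.52254424 141.27957502]]
top0 [[-27.87549763 -18.05787423 135.35027579]
 [ 28.06492724  17.5156075  140.92198939]]
bar [[-34.00938878 -36.46908231 246.1198477 ]
 [ 33.07468519   3.71019034 359.34955716]] [7.18006430e-02 2.63739096e+02]
```

```bash
python3 -m crank '[[0,0.0,0.0023,0,0],[0,0.02,0,0,0],[0,0.010,0,0,0],[0,0.005,0,0,0],[0,0.0,0,0,0]]'; python3 - <<'E'
from h import *
from station import manip,snapshot
st=manip.sense();print(st["tcp_pos"],st["force"],st["ft_torque"])
s=snapshot("side");np.savez("pics/side7.npz",**s)
crop(s,105,205,180,285,6,"pics/g9.png")
E
```

```text
t: 7.7
tcp_pos: [0.5302, 0.2429, 0.1612]
tool_rot: [0.122, 0.697, -0.122, 0.696]
force: [0.4, -0.2, -1.5]
finger_gap: 0.155
[0.53017095 0.24285927 0.16117036] [ 0.38240656 -0.15122438 -1.45543492] [-0.04569929 -0.02294533 -0.00350099]
```

View pics/g9.png

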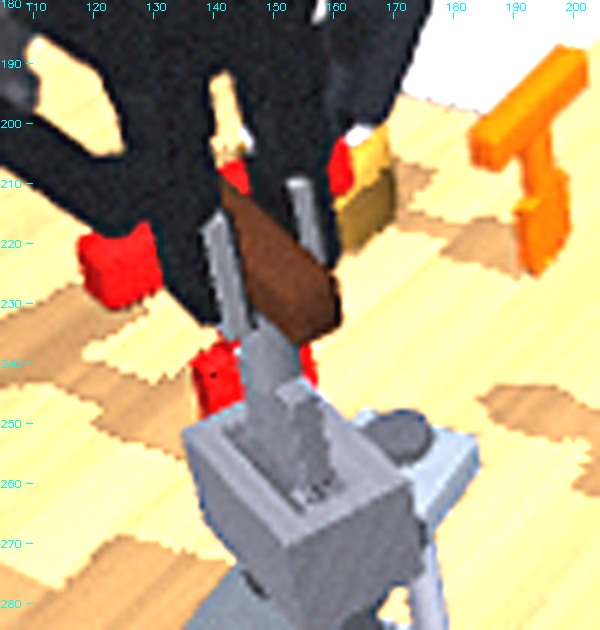

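```bash
python3 -m crank '[[0,0.006,0,0,0],[0,0.005,0,0,0],[0,0.004,0,0,0]]';python3 -m crank '[[0,0.003,0,0,0],[0,0,0,0,0]]'
```

```text
t: 8.05
tcp_pos: [0.5307, 0.2429, 0.1467]
tool_rot: [0.122, 0.696, -0.122, 0.697]
force: [0.3, -0.5, -1.3]
finger_gap: 0.159
t: 8.25
tcp_pos: [0.5304, 0.2428, 0.1434]
tool_rot: [0.122, 0.697, -0.122, 0.696]
force: [0.5, -0.3, -1.9]
finger_gap: 0.159
```

Free entry. Continue down until it bottoms (expected reading ≈ 0.1395).

```bash
python3 -m crank '[[0,0.002,0,0,0],[0,0.001,0,0,0]]';python3 -m crank '[[0,0.001,0,0,0],[0,0.001,0,0,0]]';python3 - <<'E'
from h import *
from station import manip,snapshot
st=manip.sense();print(st["tcp_pos"],st["force"],st["ft_torque"])
s=snapshot("side");np.savez("pics/side8.npz",**s)
crop(s,105,205,190,325,5,"pics/g10.png")
E
```

```text
t: 8.45
tcp_pos: [0.5308, 0.2429, 0.141]
tool_rot: [0.122, 0.696, -0.122, 0.697]
force: [0.0, 0.3, 0.2]
finger_gap: 0.155
t: 8.65
tcp_pos: [0.5308, 0.243, 0.139]
tool_rot: [0.122, 0.696, -0.122, 0.697]
force: [0.8, -0.1, -0.7]
finger_gap: 0.159
[0.53083335 0.24297934 0.1390306 ] [ 0.8378246  -0.05626112 -0.70754759] [-0.00842507  0.03736602  0.0035276 ]
```

View pics/g10.png

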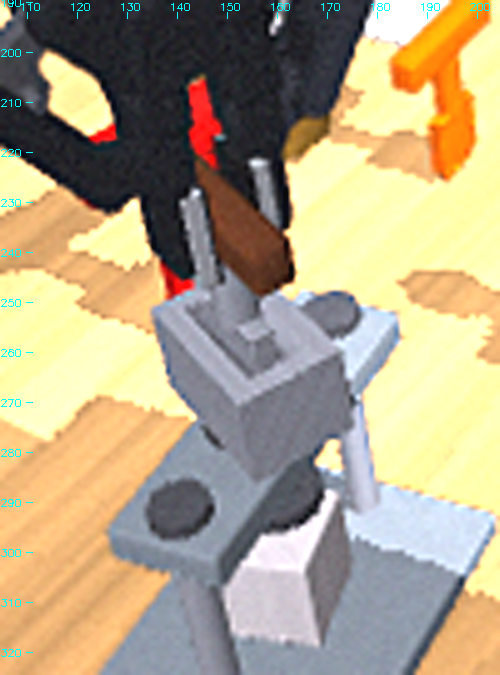

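```bash
python3 -m crank '[[0,0.001,0,0,0],[0,0.0,0,0,0]]';python3 -m crank '[[0,0.001,0,0,0],[0,0.0,0,0,0]]';python3 - <<'E'
from h import *
from station import manip
s=dict(np.load("pics/side8.npz"));P,px=cloud(s,140,165,215,250);im=s["image"][px[:,1],px[:,0]].astype(int);k=(im[:,2]-im[:,0]>20)&(im[:,2]<140)
print(np.percentile(P[k][:,2],[50,80,90,95]),manip.sense()["force"])
E
```

```text
t: 8.9
tcp_pos: [0.531, 0.243, 0.1389]
tool_rot: [0.122, 0.696, -0.122, 0.697]
force: [-1.4, -0.8, 3.6]
finger_gap: 0.161
t: 9.1
tcp_pos: [0.5311, 0.2431, 0.1388]
tool_rot: [0.122, 0.696, -0.122, 0.697]
force: [-2.4, -0.1, 10.2]
finger_gap: 0.161
[0.19354304 0.19511364 0.19553277 0.19599682] [-2.40032961 -0.09832404 10.21316571]
```

```bash
python3 -m crank '[[0,-0.001,0,0,0]]'; cat >> h.py <<'E'
def padov(s,c,zs,box,k,name,blk=None):
    u0,u1,v0,v1=box
    im=cv2.resize(s["image"][v0:v1,u0:u1],None,fx=k,fy=k,interpolation=cv2.INTER_CUBIC);im=cv2.convertScaleAbs(im,alpha=1.3,beta=20)
    raw=im.copy();th=np.linspace(0,2*np.pi,80)
    for z,col in zip(zs,[(0,255,0),(0,255,255),(255,0,255)]):
        V=np.c_[c[0]+.015*np.cos(th),c[1]+.015*np.sin(th),np.full(80,z)]
        cv2.polylines(im,[((proj(s,V)-[u0,v0]+.5)*k).astype(np.int32)],True,col,1)
    cv2.imwrite(name,np.hstack([raw,im]))
E
python3 - <<'E'
from h import *
from station import manip,snapshot
s=snapshot("side");np.savez("pics/side9.npz",**s)
for u in (158,161,164,167):
    print(u,[tuple((world(s,[(u,v)])[0]*1000).round(0).astype(int).tolist()) for v in range(284,304,2)])
padov(s,(.531,.242),(.055,.06,.065),(145,185,275,320),9,"pics/p1.png")
E
```

```text
t: 9.2
tcp_pos: [0.5309, 0.243, 0.1389]
tool_rot: [0.122, 0.696, -0.122, 0.697]
force: [-0.3, -0.3, 0.4]
finger_gap: 0.154
158 [(511, 264, 106), (511, 264, 102), (509, 266, 101), (508, 269, 99), (508, 270, 96), (507, 271, 92), (527, 255, 61), (531, 252, 51), (528, 256, 51), (525, 259, 52)]
161 [(510, 259, 102), (510, 259, 98), (510, 260, 94), (508, 262, 92), (524, 249, 66), (522, 252, 65), (530, 246, 50), (528, 249, 49), (523, 254, 52), (520, 257, 52)]
164 [(512, 251, 93), (510, 253, 92), (525, 240, 67), (522, 244, 67), (519, 248, 68), (519, 248, 63), (526, 243, 49), (522, 247, 50), (519, 251, 51), (517, 254, 50)]
167 [(526, 232, 67), (523, 235, 67), (520, 239, 68), (518, 241, 66), (518, 242, 63), (523, 238, 51), (521, 241, 49), (518, 244, 50), (516, 248, 50), (515, 249, 46)]
```

View pics/p1.png

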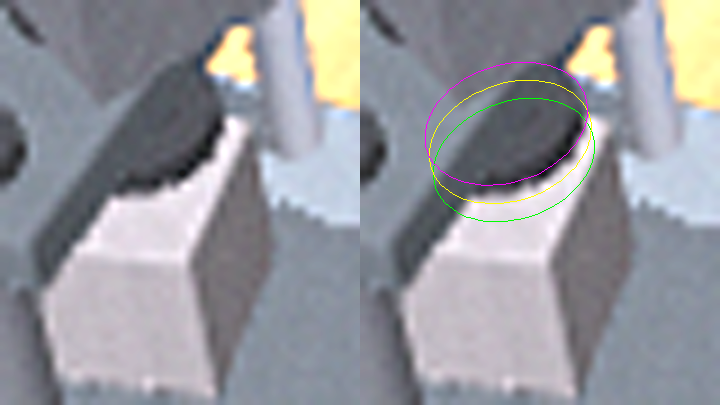

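```bash
python3 -m crank '[[0,0,0,0,0.05],[0,0,0,0,0.1],[0,0,0,0,0.1],[0,0,0,0,0.1],[0,0,0,0,0.1]]';python3 -m crank '[[0,0,0,0,0.05],[0,0,0,0,0]]'; cat > look.py <<'E'
import sys
from h import *
from station import manip,snapshot
n=sys.argv[1]
st=manip.sense();R=Rn.from_quat(st["tool_rot"]).as_matrix()
print("heading",np.degrees(np.arctan2(R[1,1],R[0,1])),st["t"],st["tcp_pos"],"F",st["force"],"T",st["ft_torque"],"tau6",st["tau"][5])
s=snapshot("side");np.savez(f"pics/side{n}.npz",**s)
padov(s,(.531,.242),(.050,.055,.06),(145,185,275,320),9,f"pics/p{n}.png")
crop(s,115,195,205,305,6,f"pics/h{n}.png")
P,px=cloud(s,150,175,280,300);k=(np.hypot(P[:,0]-.531,P[:,1]-.242)<.013)&(P[:,2]<.08)&(P[:,2]>.04);im=s["image"][px[:,1],px[:,0]].astype(int).sum(1)
d=P[k&(im<330)];b=P[k&(im>450)]
print("pad z hi",np.percentile(d[:,2],[50,70,80,90]),len(d),"block",np.median(b[:,2]) if len(b) else None,len(b))
P,px=cloud(s,120,190,235,290);P=P[(P[:,2]>.1355)&(P[:,2]<.1425)&(np.hypot(P[:,0]-.531,P[:,1]-.242)<.037)];r=cv2.minAreaRect((P[:,:2]*1000).astype(np.float32));b=cv2.boxPoints(r);e=[b[1]-b[0],b[2]-b[1]];e=max(e,key=np.linalg.norm);print("head",r,np.degrees(np.arctan2(e[1],e[0])))
E
python3 look.py 10
```

```text
t: 9.75
tcp_pos: [0.5308, 0.2426, 0.1389]
tool_rot: [0.275, 0.651, -0.276, 0.651]
force: [-1.5, -1.7, 7.0]
finger_gap: 0.161
t: 9.95
tcp_pos: [0.5308, 0.2427, 0.1388]
tool_rot: [0.291, 0.644, -0.291, 0.645]
force: [-1.9, -1.5, 5.5]
finger_gap: 0.156
heading 41.45597309452372 9.95 [0.53082512 0.24265034 0.13884387] F [-1.88946812 -1.54517622  5.45870118] T [-0.29124044  0.39057042 -0.00410244] tau6 0.166770969517529
pad z hi [0.06273829 0.06334275 0.06357332 0.06421388] 73 block 0.050053057506680855 25
head ((532.2501220703125, 242.15835571289062), (35.68539047241211, 58.904048919677734), 49.88301467895508) -40.116997
```

View pics/p10.png

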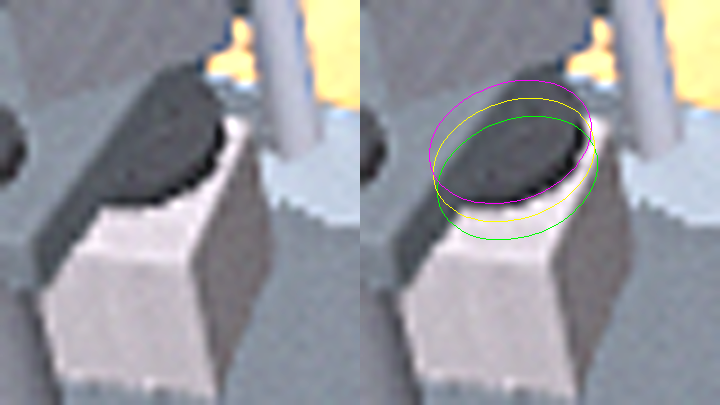

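View pics/h10.png

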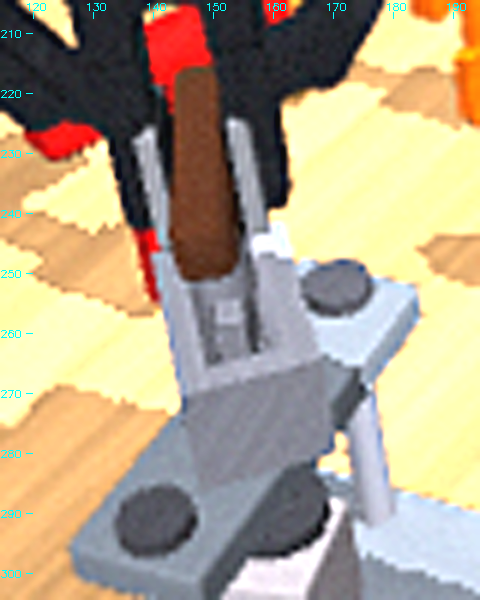

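```bash
python3 -m crank '[[0,0,0,0,0.08],[0,0,0,0,0.09],[0,0,0,0,0.09],[0,0,0,0,0.09],[0,0,0,0,0]]'; python3 look.py 11; python3 - <<'E'
from h import *
s=dict(np.load("pics/side9.npz"))
P,px=cloud(s,150,175,280,300);k=(np.hypot(P[:,0]-.531,P[:,1]-.242)<.013)&(P[:,2]<.08)&(P[:,2]>.04);im=s["image"][px[:,1],px[:,0]].astype(int).sum(1)
d=P[k&(im<330)];print(np.percentile(d[:,2],[50,70,80,90]),len(d))
E
```

```text
t: 10.5
tcp_pos: [0.5311, 0.2429, 0.1388]
tool_rot: [0.399, 0.584, -0.399, 0.584]
force: [-2.0, -0.7, 6.6]
finger_gap: 0.162
heading 21.356918498268566 10.5 [0.53109661 0.2429311  0.13883524] F [-2.03483974 -0.74446352  6.63806886] T [-0.16421479  0.34472417  0.00518792] tau6 0.25040745735168457
pad z hi [0.05874093 0.05952158 0.05969248 0.06074741] 90 block 0.049530380011863925 3
head ((532.4716186523438, 241.94915771484375), (36.45946502685547, 60.039066314697266), 29.921207427978516) -60.078793
[0.06657756 0.06708003 0.06736298 0.06777597] 58
```

View pics/p11.png

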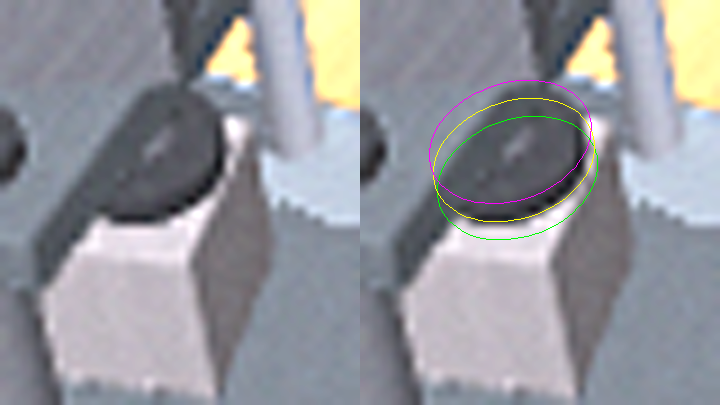

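```bash
cat > edge.py <<'E'
import sys
from h import *
def edge(n):
    s=dict(np.load(f"pics/side{n}.npz"));g=cv2.cvtColor(s["image"],cv2.COLOR_BGR2GRAY).astype(float)
    out=[]
    for u in range(157,169):
        col=g[:,u];lo=None
        # darkest run then crossing to bright
        v0=286+int(np.argmin(col[286:300])) if u<166 else 284+int(np.argmin(col[284:298]))
        th=115
        for v in range(v0,312):
            if col[v]<th<=col[v+1]: lo=v+(th-col[v])/(col[v+1]-col[v]);break
        out.append(np.nan if lo is None else lo)
    return np.array(out)
if __name__=="__main__":
    for n in sys.argv[1:]:
        e=edge(n);print(n,e.round(2),"mean159-166",np.nanmean(e[2:9]).round(3))
E
python3 edge.py 5 8 9 10 11
```

```text
5 [296.71 296.76 296.59 296.68 296.69 296.28 295.58 295.66 294.8  294.36
 293.28 292.69] mean159-166 296.04
8 [296.54 296.62 296.44 296.44 296.48 295.95 295.39 295.46 294.69 294.02
 292.97 292.52] mean159-166 295.837
9 [296.53 296.63 296.44 296.46 296.47 295.99 295.39 295.49 294.71 294.04
 293.   292.54] mean159-166 295.851
10 [297.94 297.98 297.98 298.09 297.69 297.73 297.45 296.68 296.38 296.
 295.   294.41] mean159-166 297.429
11 [299.65 299.72 299.7  299.7  299.71 299.67 299.51 298.7  298.41 297.68
 296.96 296.49] mean159-166 299.342
```

```bash
python3 -m crank '[[0,0,0,0,0.08],[0,0,0,0,0],[0,0,0,0,0]]'; python3 look.py 12;python3 -m crank '[[0,0,0,0,0.06],[0,0,0,0,0],[0,0,0,0,0]]'; python3 look.py 13; python3 edge.py 11 12 13
```

```text
t: 10.85
tcp_pos: [0.5311, 0.2429, 0.1388]
tool_rot: [0.422, 0.568, -0.421, 0.568]
force: [-1.8, -1.5, 6.0]
finger_gap: 0.162
heading 16.85163006872752 10.85 [0.53113911 0.24294868 0.13883383] F [-1.8026585  -1.49049647  6.04246265] T [-0.13995744  0.29601375 -0.04885834] tau6 0.0030579559825127944
pad z hi [0.05779995 0.05825018 0.05887361 0.06134694] 92 block 0.04979851555890434 1
head ((532.158203125, 241.8795623779297), (36.546142578125, 59.9566535949707), 25.267045974731445) -64.73292
t: 11.2
tcp_pos: [0.5312, 0.243, 0.1388]
tool_rot: [0.438, 0.555, -0.438, 0.555]
force: [-1.0, -0.9, 5.7]
finger_gap: 0.159
heading 13.416769981690148 11.2 [0.53116913 0.24299198 0.13883891] F [-0.95869116 -0.85905571  5.73001162] T [-0.10667757  0.26911096 -0.01267085] tau6 0.019584947149269283
pad z hi [0.0572793  0.057968   0.05828823 0.06234524] 91 block 0.04905486626309564 1
head ((532.2664184570312, 242.4833984375), (36.637542724609375, 58.899349212646484), 22.813655853271484) -67.186264
11 [299.65 299.72 299.7  299.7  299.71 299.67 299.51 298.7  298.41 297.68
 296.96 296.49] mean159-166 299.342
12 [299.7  299.96 300.48 300.54 299.99 300.06 299.76 299.48 298.66 298.46
 297.34 296.41] mean159-166 299.853
13 [300.09 300.7  300.43 300.45 300.45 300.51 299.72 299.4  299.52 298.41
 297.55 296.65] mean159-166 300.07
```

View pics/p13.png

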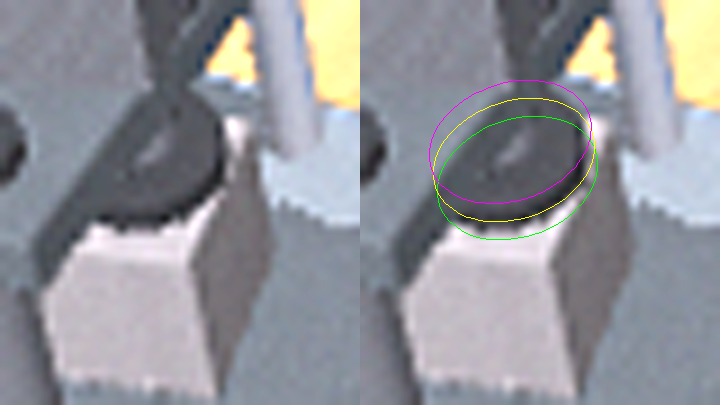

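```bash
for i in 14 15; do :; done; python3 -m crank '[[0,0,0,0,0.05],[0,0,0,0,0],[0,0,0,0,0]]'; python3 look.py 14;python3 -m crank '[[0,0,0,0,0.05],[0,0,0,0,0],[0,0,0,0,0]]'; python3 look.py 15; python3 edge.py 13 14 15
```

```text
t: 11.55
tcp_pos: [0.5312, 0.243, 0.1388]
tool_rot: [0.452, 0.544, -0.452, 0.544]
force: [-1.1, 0.4, 6.6]
finger_gap: 0.155
heading 10.554891510735242 11.55 [0.53122593 0.24301772 0.1388394 ] F [-1.09039837  0.40022132  6.5634615 ] T [-0.08023427  0.26046197  0.01095012] tau6 0.03885544021613896
pad z hi [0.05732984 0.05786951 0.05851434 0.06155321] 97 block None 0
head ((532.1776733398438, 241.990234375), (36.04383850097656, 59.71686553955078), 18.626089096069336) -71.37396
t: 11.9
tcp_pos: [0.5313, 0.243, 0.1388]
tool_rot: [0.466, 0.532, -0.465, 0.533]
force: [-0.8, -0.7, 5.6]
finger_gap: 0.16
heading 7.692754494738917 11.9 [0.53128778 0.24301079 0.13882619] F [-0.7972046  -0.6811996   5.64700978] T [-0.100884    0.24068805  0.07117882] tau6 0.047451790887862444
pad z hi [0.05737253 0.0578663  0.05869466 0.06191371] 97 block None 0
head ((532.3085327148438, 242.04998779296875), (36.720115661621094, 59.759490966796875), 15.616616249084473) -74.38345
13 [300.09 300.7  300.43 300.45 300.45 300.51 299.72 299.4  299.52 298.41
 297.55 296.65] mean159-166 300.07
14 [300.07 300.71 300.41 300.44 300.46 300.54 299.73 299.47 299.5  298.41
 297.54 296.65] mean159-166 300.078
15 [300.07 300.68 300.43 300.42 300.51 300.51 299.73 299.45 299.52 298.38
 297.57 296.68] mean159-166 300.08
```

View pics/p15.png

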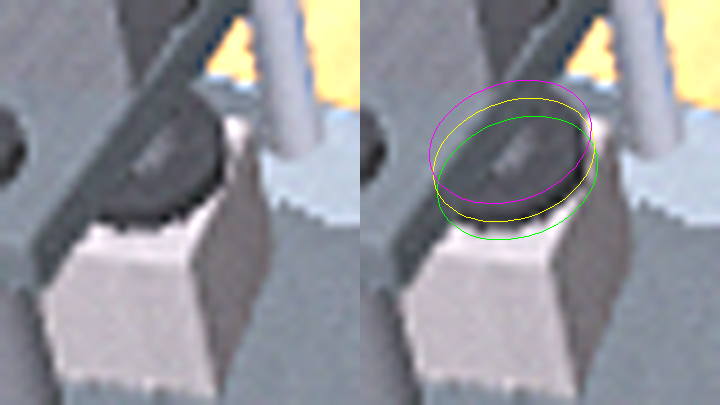

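```bash
python3 -m crank '[[0,0,0,0,-0.07],[0,0,0,0,-0.07],[0,0,0,0,-0.07],[0,0,0,0,-0.06],[0,0,0,0,0]]'; python3 look.py 16; python3 -m crank '[[0,0,0,0,-0.03],[0,0,0,0,0]]';python3 look.py 17; python3 edge.py 15 16 17; python3 - <<'E'
import numpy as np,cv2
g=lambda n:cv2.cvtColor(np.load(f"pics/side{n}.npz")["image"],cv2.COLOR_BGR2GRAY)[262:292,135:175].astype(float)
for n in(16,17):print(n,np.abs(g(n)-g(15)).mean(),np.abs(g(14)-g(15)).mean())
E
```

```text
t: 12.45
tcp_pos: [0.5313, 0.2428, 0.1388]
tool_rot: [0.389, 0.59, -0.389, 0.591]
force: [-2.0, -1.1, 6.0]
finger_gap: 0.162
heading 23.207393591550865 12.45 [0.53133386 0.24282771 0.13883885] F [-1.99295403 -1.06627251  5.96980457] T [-0.26748295  0.24296928  0.01922828] tau6 -0.17707424238324165
pad z hi [0.05711928 0.05777179 0.05858784 0.06157775] 96 block None 0
head ((532.177978515625, 242.04034423828125), (36.25476837158203, 59.5621452331543), 16.23753547668457) -73.76246
t: 12.7
tcp_pos: [0.5311, 0.2426, 0.1388]
tool_rot: [0.381, 0.596, -0.38, 0.596]
force: [-0.7, -1.7, 6.2]
finger_gap: 0.159
heading 24.89063262473535 12.7 [0.53112724 0.24264433 0.13883997] F [-0.73677357 -1.68209391  6.24633145] T [-0.28022476  0.24862813 -0.10363331] tau6 -0.12729821261018515
pad z hi [0.05737812 0.05789674 0.0583126  0.06261268] 93 block None 0
head ((531.9083251953125, 242.1730194091797), (36.6464958190918, 59.78153610229492), 15.721611976623535) -74.27839
15 [300.07 300.68 300.43 300.42 300.51 300.51 299.73 299.45 299.52 298.38
 297.57 296.68] mean159-166 300.08
16 [300.   300.7  300.42 300.47 300.48 300.51 299.72 299.42 299.5  298.38
 297.55 296.65] mean159-166 300.074
17 [300.07 300.72 300.38 300.44 300.48 300.53 299.7  299.42 299.53 298.41
 297.55 296.65] mean159-166 300.068
16 2.6066666666666665 4.93
17 3.118333333333333 4.93
```

```bash
python3 -m crank '[[0,0,0,0,-0.04],[0,0,0,0,0]]';python3 look.py 18; python3 edge.py 18; python3 - <<'E'
import numpy as np,cv2
G=lambda n:cv2.cvtColor(np.load(f"pics/side{n}.npz")["image"],cv2.COLOR_BGR2GRAY)[258:300,130:180].astype(float)
rows=[cv2.resize(G(n).clip(0,255).astype(np.uint8),None,fx=7,fy=7,interpolation=cv2.INTER_CUBIC) for n in(13,14,15,18)]
cv2.imwrite("pics/cmp.png",np.vstack([np.hstack(rows[:2]),np.hstack(rows[2:])]))
for n in(13,14,15,16,17,18): print(n,[round(np.abs(G(n)[:30]-G(m)[:30]).mean(),2) for m in (11,12,13,14,15)])
E
```

```text
t: 12.95
tcp_pos: [0.5311, 0.2426, 0.1388]
tool_rot: [0.368, 0.603, -0.368, 0.604]
force: [-1.3, -0.8, 5.5]
finger_gap: 0.158
heading 27.193240226275815 12.95 [0.5310565  0.24263597 0.13882067] F [-1.33213013 -0.75542659  5.54118686] T [-0.29670613  0.26695288 -0.07529115] tau6 -0.14968299306929111
pad z hi [0.05726818 0.05781832 0.05843622 0.06113262] 94 block None 0
head ((532.3616943359375, 241.99244689941406), (36.35032272338867, 59.86484146118164), 18.664684295654297) -71.33534
18 [300.02 300.69 300.43 300.42 300.49 300.49 299.72 299.42 299.52 298.39
 297.54 296.64] mean159-166 300.07
13 [np.float64(8.72), np.float64(5.21), np.float64(0.0), np.float64(4.72), np.float64(7.22)]
14 [np.float64(10.5), np.float64(7.59), np.float64(4.72), np.float64(0.0), np.float64(4.85)]
15 [np.float64(12.1), np.float64(9.59), np.float64(7.22), np.float64(4.85), np.float64(0.0)]
16 [np.float64(11.57), np.float64(9.56), np.float64(7.51), np.float64(5.4), np.float64(2.95)]
17 [np.float64(11.72), np.float64(9.53), np.float64(7.45), np.float64(5.23), np.float64(3.46)]
18 [np.float64(10.61), np.float64(8.03), np.float64(5.47), np.float64(3.25), np.float64(5.67)]
```

View pics/cmp.png

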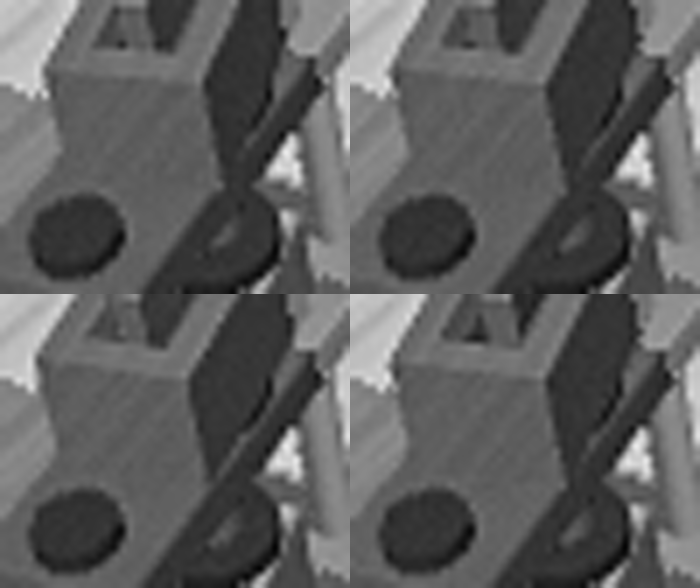

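```bash
python3 -m crank '[[0,-0.0005,0,0,0.04],[0,0,0,0,0]]'; python3 -m crank '[[0.05,0,0,0,0],[0.05,0,0,0,0],[0.05,0,0,0,0],[0.05,0,0,0,0]]';python3 look.py 19; python3 edge.py 19
```

```text
t: 13.2
tcp_pos: [0.5312, 0.2429, 0.1389]
tool_rot: [0.381, 0.596, -0.38, 0.596]
force: [-0.4, -0.4, 3.6]
finger_gap: 0.161
t: 13.6
tcp_pos: [0.5307, 0.243, 0.1382]
tool_rot: [0.38, 0.596, -0.381, 0.596]
force: [-0.1, 1.1, -0.0]
finger_gap: 0.582
heading 24.87928737803677 13.6 [0.53065146 0.24296219 0.13823427] F [-0.07029903  1.09528187 -0.04491293] T [0.059161   0.04463965 0.03140641] tau6 -0.001384621427860111
pad z hi [0.05730162 0.05793217 0.0584243  0.0623562 ] 97 block None 0
head ((532.7645263671875, 241.98709106445312), (37.35386657714844, 59.52490234375), 19.18885040283203) -70.81111
19 [300.09 300.7  300.39 300.39 300.45 300.5  299.71 299.41 299.49 298.37
 297.54 296.65] mean159-166 300.05
```

View pics/h19.png

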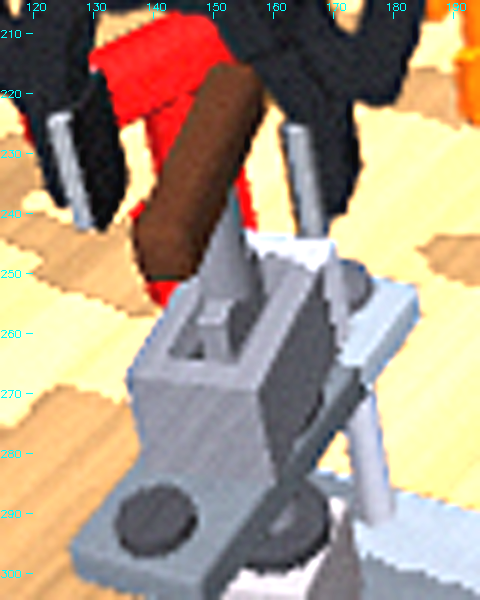

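```bash
python3 -m crank '[[0.05,-0.01,0,0,0],[0.05,-0.02,0,0,0],[0.05,-0.035,0,0,0],[0.05,-0.04,0,0,0],[0.05,-0.04,0,0,0]]';python3 -m crank '[[0.05,0,0,0.04,0],[0.05,0,0,0.04,0],[0.05,0,0,0.04,0],[0.05,0,0,0.03,0],[0.05,0,0,0,0]]'; python3 look.py 20; python3 edge.py 20; python3 - <<'E'
from h import *
from station import snapshot
s=dict(np.load("pics/side20.npz"));t=snapshot("top");np.savez("pics/top20.npz",**t)
crop(t,95,175,145,220,9,"pics/t20.png")
P,px=cloud(s,130,170,205,260);im=s["image"][px[:,1],px[:,0]].astype(int);k=(im[:,2]-im[:,0]>20)&(im[:,2]<140)&(P[:,2]>.15)
print(np.percentile(P[k][:,2],[50,80,90,95,99]))
P,px=cloud(t,95,150,145,210);P=P[(P[:,2]>.18)&(P[:,2]<.21)];print(len(P),cv2.minAreaRect((P[:,:2]*1000).astype(np.float32)),np.percentile(P[:,2],[5,50,95]))
E
```

```text
t: 14.15
tcp_pos: [0.5304, 0.2429, 0.2856]
tool_rot: [0.381, 0.596, -0.381, 0.596]
force: [0.3, 0.1, -0.8]
finger_gap: 0.585
t: 14.65
tcp_pos: [0.5958, 0.1031, 0.2842]
tool_rot: [0.382, 0.594, -0.382, 0.596]
force: [-0.0, -0.1, 0.6]
finger_gap: 0.587
heading 24.600573044429503 14.65 [0.59576769 0.10310195 0.28421905] F [-0.01791252 -0.06782306  0.63515571] T [-0.01045692  0.00824285  0.02055913] tau6 -0.14222919009625912
pad z hi [0.05743038 0.05796598 0.05831572 0.06227987] 97 block 0.04965816773242956 1
head ((532.1017456054688, 242.5533447265625), (36.812461853027344, 59.67999267578125), 19.380342483520508) -70.619644
20 [300.4  300.85 300.67 300.67 300.69 300.7  299.83 299.61 299.68 298.56
 297.66 296.8 ] mean159-166 300.265
[0.19420182 0.19498648 0.1954263  0.1956595  0.19625267]Traceback (most recent call last):
  File "<stdin>", line 7, in <module>
    return _quantile_unchecked(
        a, q, axis, out, overwrite_input, method, keepdims, weights)
    return _ureduce(a,
                    func=_quantile_ureduce_func,
    ...<5 lines>...
                    overwrite_input=overwrite_input,
                    method=method)
    r = func(a, **kwargs)
    result = _quantile(arr,
                       quantiles=q,
    ...<2 lines>...
                       out=out,
                       weights=wgt)
    slices_having_nans = np.isnan(arr[-1, ...])
                                  ~~~^^^^^^^^^
IndexError: index -1 is out of bounds for axis 0 with size 0
```

View pics/h20.png

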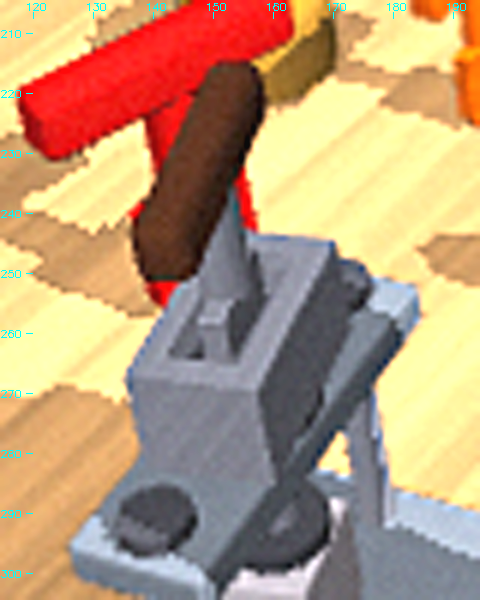

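View pics/t20.png

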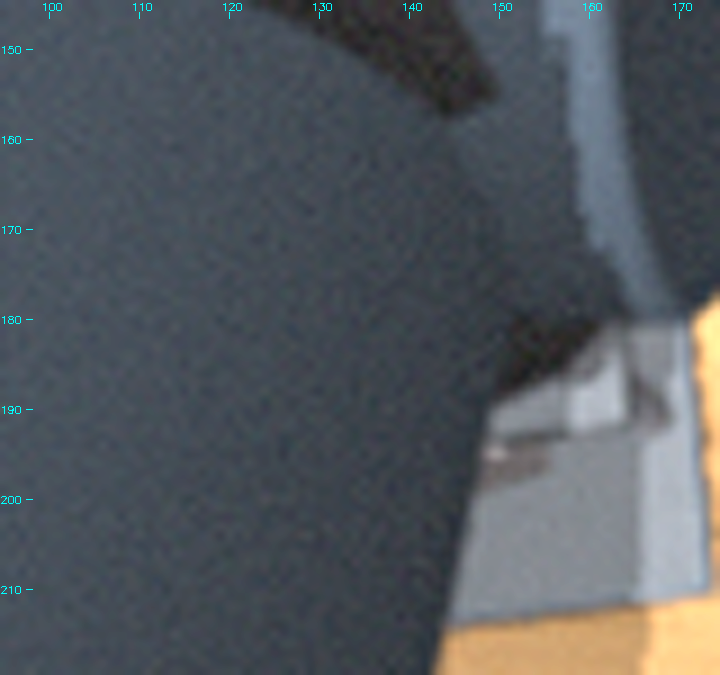

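View pics/p20.png

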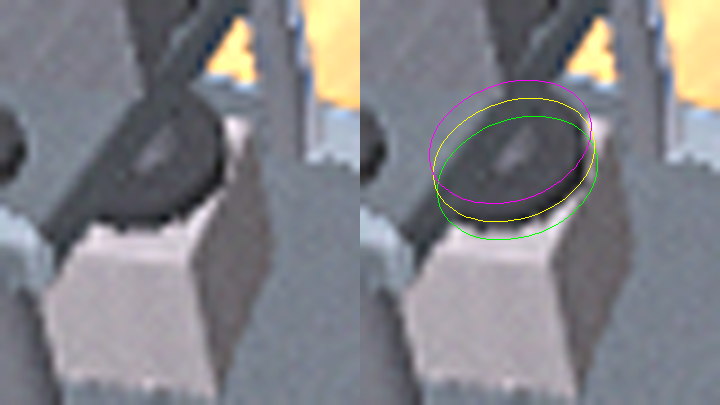

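The block's corners are where they were in the first pictures (front bottom corner near pixel 169, 318). The pad rests on the block, and the gripper is clear of everything.

```bash
python3 -m crank '[[0.05,0,0,0,0],[0.05,0,0,0,0]]'; python3 -c "
from station import manip
print(manip.sense()['qd'].round(3)); print(manip.sign_off())"
```

```text
t: 14.95
tcp_pos: [0.5932, 0.1081, 0.2838]
tool_rot: [0.38, 0.596, -0.38, 0.596]
force: [-0.6, 0.4, -0.4]
finger_gap: 0.583
[ 0.002  0.001  0.001 -0.001 -0.002 -0.002]
the job is handed in; nothing more can be done
None
```

I took the smaller dark driver from the rack and seated it fully in the slot of the stand that has the block. I turned the screw clockwise until the pad stopped moving down in the pictures, then released the driver and backed away. I handed the job in at about 15 s.

**Overshoot and correction:** I went about 0.12 rad past touching, which I then backed off to about 0.07 rad. By the spring rate given, that leaves roughly 1.3 N on the block. It comes from an estimated touch point (about 0.82 rad, good to roughly 1°), not a measured force.

**Last checks:**
- **Driver:** the bar's top is at 195 mm, which is what full depth should give, and it stands alone in the slot with a slight lean.
- **Screw:** the head is at about −71°, against −20° at the start, and did not move when I let go.
- **Block and pad:** the block is where it started and the pad is resting on it. The pad's edge read 0.2 pixel lower in the last picture; I put that down to the lighting, since its range reading had not changed.

**Disagreements and gaps:**
- The fingertips appeared about 30 mm higher in the cameras than the reported tool height, so I set the grasp height from the pictures.
- The two cameras differed by about 2 mm.
- The last top view was blocked by the arm, so the final check rests on the side camera only.

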